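# Clear tile offcuts into the bin under the low bench riser

## Robot

A 6-joint arm with a two-finger parallel gripper is mounted at the origin on the work surface; the furniture and walls round the work are solid. World frame = base frame: x ahead of the robot, y to its left, z up, the work surface at z = 0. Lengths are in mm, angles in rad, forces in N, time in s.
With the tool pointing down it reaches from about 275 to 750 mm from the base axis. Payload 10.2 kg.
Tool frame: the origin (TCP) lies between the finger pads; the fingertips stand 8 mm ahead of it and the grasp point (between the pads) lies 11 mm behind it; z points along the fingers, y is the line along which they close (so a half turn about z gives the same grasp; the last joint's range is limited). The gripper opens to 88 mm and grips with 3 to 60 N. Pads are 18 mm wide; open, the fingers measure 123 mm over their backs; the gripper's body (75 mm by 187 mm) begins 45 mm behind the grasp point.
Start: joints at [-1.485, 0.313, 1.498, -0, 1.331, -0.223], TCP at [159.543, -500.177, 207.92] pointing down, gripper open.
Joint ranges: [-2.94, 2.94], [-0.97, 2.17], [0.19, 2.56], [-1.23, 4.37], [0.02, 3.11], [-2.88, 2.88]. Speed limits (rad/s): [2.39, 2.39, 3.01, 3.14, 3.14, 3.14].

## Interface

Orientations are given as [roll, pitch, yaw] about the fixed x, y, z axes, in that order (R = Rz(yaw) Ry(pitch) Rx(roll)).
In Python, from station import get_obs, snapshot, get_calibration, close_job gives the robot as it stands.
- The arm moves only by the tool step_arm, never from a script. Its arguments are lists of equal length, an entry for each row: "xyz": the shift along the tool's x, y, z in m, a list of three; "rot": the turn, a rotation vector about the tool's x, y, z in degrees, a list of three; "gripper": the gripper command: -1 is shut, 1 is fully open, values between are in proportion. A call has 1 to 10 rows; each row shifts and turns the commanded pose from where the row before left it, along the tool's axes as they then stand; what a row does not reach is not made up. A row lasts 1/8 s, in which the tool goes at most 62.5 mm and 10.7 degrees, less where a joint would pass 70% of its speed; a pose out of reach is approached as far as the arm can. A call with a gripper value outside its range is refused whole. The fingers move at their own pace and stop on an object; the grip force is fixed at half the most. Time passes only in rows, so rows that do not move let the fingers close. It gives the time, the measured TCP pose, the force, the opening and the grip force at its end, in the units of the state.
- get_obs(): the state, without advancing time (a new reading comes with each control period).
- snapshot(name): name is "side" or "top"; returns the picture (420x560x3 uint8, red, green, blue); there is no depth.
- get_calibration(name): a dict with "camera_matrix" (3x3 intrinsics, pixels), "extrinsics" (4x4, takes a point from camera to world coordinates). Camera axes: x right, y up, looking along -z (the intrinsics and any distortion apply to the point x, -y, -z); pixel columns grow to the right and rows downward; lengths in mm; the calibration is good to about 2 mm. A picture is of the moment at which its call begins. get_calibration takes no time and is no camera call.
- close_job(): hands the job in; it is judged then, once.
The state is a dict: "time": time; "q": joint angles; "joint_vel": joint speeds; "joint_efforts": joint torques, N m; "ee_pos": TCP position; "orientation": TCP orientation; "contact_force": force on the tool from outside, world axes, zero at the start; "wrist_torque": the same for the moment, N m; "grip_width": finger opening in mm; "grip_force": force on a finger pad.
Only numpy, scipy, OpenCV 4.12 (cv2) and the standard library are available. Lean on these libraries where they do the work, as an engineer would, in place of code of your own. Each camera call takes 0.05 s, during which the arm holds its last target. There are 200 camera calls.

## Task

Clear up after the tile cutting: put the crumpled paper into the hand pan with the offcuts, then carry the pan to the blue bin under the low riser and tip everything into it, without striking the riser (a light touch does no harm). Set the empty pan back down flat on the open table, clear of the riser, and leave the other things on the table where they are.

Things in the scene. Friction and masses are not known exactly. Their poses are not given: they have to be found in the camera images.
- pan: metal hand pan (dustpan) with a red and black handle, loose, about 0.22 kg. Tray 110 x 110 mm, floor 3 mm thick; back and side walls 28 mm high, 3 mm thick, side walls dropping to 14 mm at the open front. Origin: centre of the tray's underside; x points forward to the lip (x = +55 mm), the handle runs back from x = -75 to -200 mm, z is up from the tray
- pan_lip (a point): middle of the pan's front lip, at floor level: 55 mm in front of the pan's origin. The load lies loose on the bare floor and slides out over the lip once the pan is tipped forward some 25 to 41 degrees (friction differs each time)
- pan_handle (a point): the place to hold the pan: on the handle's middle line, 165 mm behind the pan's origin (220 mm behind the lip), 42 mm above its underside. The handle is a straight bar, level when the pan stands, 20 mm wide and 24 mm high: pinch across the width
- paper_ball: crumpled white paper, 54 x 62 x 26 mm, 12 g, loose on the table. Origin under it; its solid part spans x -18 to 26 mm, y -28 to 31 mm and z 0 to 20 mm in its own frame: pinch it along its x
- riser: low bench riser, fixed: plywood board 250 x 210 x 16 mm on dark steel corner legs, jars and bottles up to 280 mm above the table on its back half. Origin on the table under the board's middle; x points from the open front to the back, y along its 250 mm length
- riser_edge (a point): middle of the lower front edge of the riser's board: 105 mm in front of the riser's origin, 160 mm above the table; nothing hangs below it. The board is rigid; the handle may brush it lightly
- offcut_bin: blue stacking bin for offcuts, fixed, under the riser and square to it. 150 mm wide (y), 150 mm deep (x), walls and floor 4 mm; front wall (x = -75 mm, on the riser's open side) 55 mm high, back wall 110 mm, side walls sloping from one to the other. Origin: centre of its underside, on the table; x points to its back
- bin_rim (a point): middle of the top of the bin's low front wall: 75 mm in front of the bin's origin, 55 mm above the table, some 20 mm behind the front edge of the riser's board
- offcut_0: teal glazed tile offcut, angular, about 26 x 21 x 7 mm, 12 g, loose in the pan; origin in the middle of its underside
- offcut_1: cobalt-blue glazed tile offcut, angular, about 26 x 21 x 7 mm, 12 g, loose in the pan; origin in the middle of its underside
- offcut_2: brick-red glazed tile offcut, angular, about 26 x 21 x 7 mm, 12 g, loose in the pan; origin in the middle of its underside
- offcut_3: green glazed tile offcut, angular, about 26 x 21 x 7 mm, 12 g, loose in the pan; origin in the middle of its underside
- offcut_4: ochre glazed tile offcut, angular, about 26 x 21 x 7 mm, 12 g, loose in the pan; origin in the middle of its underside
- marker: marker pen with a blue cap, 135 mm long, 16 mm thick, loose on the table; a bystander, origin under its middle
- spare_tile_a: whole pale tile, 72 x 32 x 6 mm, loose on the table; a bystander, origin under its middle
- measure: yellow tape measure, 33 x 80 x 60 mm, loose on the table; a bystander, origin under its middle
- nippers: tile nippers with red grips, 172 x 63 x 16 mm, lying fixed on the table between the pan and the riser; an obstacle, origin under its middle
Things that resemble listed ones, but are neither listed nor needed, are in the scene too. Leave any green look-alike of the offcut_bin alone.

How it is judged (in metres and radians):
On the way, in this order (a step that is already met when the one before it is completed fails the run):
1. the crumpled paper lies in the pan, let go (x of paper_ball in the frame of pan between -0.055 and 0.055 m and y of paper_ball in the frame of pan between -0.05 and 0.05 m and z of paper_ball in the frame of pan between 0 and 0.045 m and contact force between the fingers and paper_ball below 0.05 N), for 0.2 s.
2. the paper and all five offcuts are in the blue bin (x of offcut_0 in the frame of offcut_bin between -0.073 and 0.075 m and y of offcut_0 in the frame of offcut_bin between -0.073 and 0.073 m and z of offcut_0 in the frame of offcut_bin between -0.005 and 0.075 m and x of offcut_1 in the frame of offcut_bin between -0.073 and 0.075 m and y of offcut_1 in the frame of offcut_bin between -0.073 and 0.073 m and z of offcut_1 in the frame of offcut_bin between -0.005 and 0.075 m and x of offcut_2 in the frame of offcut_bin between -0.073 and 0.075 m and y of offcut_2 in the frame of offcut_bin between -0.073 and 0.073 m and z of offcut_2 in the frame of offcut_bin between -0.005 and 0.075 m and x of offcut_3 in the frame of offcut_bin between -0.073 and 0.075 m and y of offcut_3 in the frame of offcut_bin between -0.073 and 0.073 m and z of offcut_3 in the frame of offcut_bin between -0.005 and 0.075 m and x of offcut_4 in the frame of offcut_bin between -0.073 and 0.075 m and y of offcut_4 in the frame of offcut_bin between -0.073 and 0.073 m and z of offcut_4 in the frame of offcut_bin between -0.005 and 0.075 m and x of paper_ball in the frame of offcut_bin between -0.073 and 0.075 m and y of paper_ball in the frame of offcut_bin between -0.073 and 0.073 m and z of paper_ball in the frame of offcut_bin between -0.005 and 0.075 m), for 0.3 s.
At the end, for the whole second after the job is handed in: The paper and all five offcuts lie inside the blue bin (origins within its walls and under 75 mm above the table), at rest; the pan stands flat on the table (tilt under 0.06 rad, underside within 6 mm of the table), at rest and with its lip in front of the riser's front edge (10 mm clear or more) (all of step 2 and angle between pan's own z axis and vertical below 0.06 rad and height (world z) of pan between -0.004 and 0.006 m and x of pan_lip in the frame of riser below -0.115 m and linear speed of pan below 0.02 m/s and linear speed of each of offcut_0, offcut_1, offcut_2, offcut_3, offcut_4, paper_ball below 0.03 m/s); the robot touches nothing.
It fails at once if the pan or the arm strikes the riser or what stands on it (over 25 N) (contact force between any of pan, the arm, the fingers and riser above 25 N).
It fails at once if another thing on the table is moved more than 30 mm (distance of any of marker, spare_tile_a, measure from where it was at the start of the episode above 0.03 m).
It also fails if it takes over 67 s, if anything falls off the work surface, if the arm or the gripper's body presses on something with over 40 N, if the wrist force passes 120 N, or if a joint passes its speed limit or range.

## Working session

There is one attempt and no reset: what is moved stays moved. The work goes in short steps, Python scripts to look and compute and a tool call to move; the robot and the scene stay as the last step left them, time stands still between calls to the robot, and variables do not carry over. Pictures are saved under pics/ and viewed, at most 10 in all, crops included, and the job is handed in when it is done.

Besides the shell and the picture viewer there is one more tool, called after "Emit:" as name(argument=value, ...), one argument or row to a line, values as JSON. step_arm: Moves the arm, as the interface text tells. Its arguments: {"type":"object","properties":{"xyz":{"type":"array","items":{"type":"array","items":{"type":"number"}}},"rot":{"type":"array","items":{"type":"array","items":{"type":"number"}}},"gripper":{"type":"array","items":{"type":"number"}}},"required":["xyz","rot","gripper"]}

```bash
mkdir -p pics; ls; python3 - <<'E'
from station import *
import cv2,numpy as np
for n in("top","side"):
    cv2.imwrite(f"pics/{n}0.png",snapshot(n)[:,:,::-1]); c=get_calibration(n); print(n,{k:np.round(v,3).tolist() if not isinstance(v,str) else v for k,v in c.items()})
print(get_obs())
E
```

```text
pics
top {'camera_matrix': [[461.98, 0.0, 274.195], [0.0, 461.98, 209.847], [0.0, 0.0, 1.0]], 'extrinsics': [[-0.014, 0.998, -0.055, 283.026], [-1.0, -0.014, 0.001, -4.813], [-0.0, 0.055, 0.998, 1359.612], [0.0, 0.0, 0.0, 1.0]]}
side {'camera_matrix': [[399.334, 0.0, 277.873], [0.0, 399.334, 208.393], [0.0, 0.0, 1.0]], 'extrinsics': [[0.874, 0.263, -0.41, -89.743], [-0.487, 0.48, -0.73, -830.71], [0.005, 0.837, 0.547, 763.993], [0.0, 0.0, 0.0, 1.0]]}
{'time': 0.1, 'q': array([-1.48541087e+00,  3.13380841e-01,  1.49832884e+00, -3.19626865e-05,
        1.33098792e+00, -2.23389912e-01]), 'joint_vel': array([-0.00018869, -0.00212022,  0.00023073,  0.00020899,  0.00037747,
       -0.00031198]), 'joint_efforts': array([ 1.83357515e-03, -4.02817690e+01, -2.52647352e+01,  6.95416611e-02,
        3.42354854e-02, -4.49148524e-05]), 'ee_pos': array([ 159.50720802, -499.92830158,  207.43721951]), 'orientation': array([-3.14050828e+00, -2.14518915e-04,  3.08782861e-01]), 'contact_force': array([-0.11969931, -0.50201846, -0.68464723]), 'wrist_torque': array([ 0.01795357, -0.01271732,  0.00010616]), 'grip_force': 0.0, 'grip_width': 88.54212296235227}
```

View pics/top0.png

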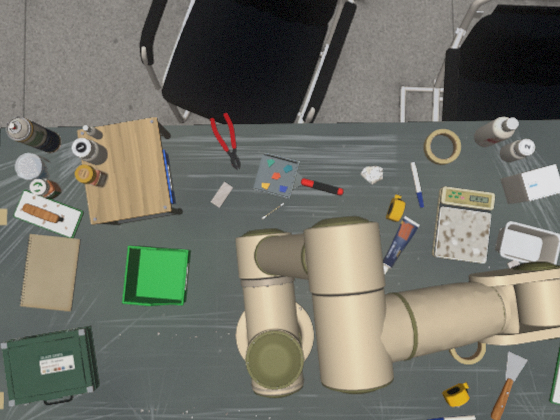

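View pics/side0.png

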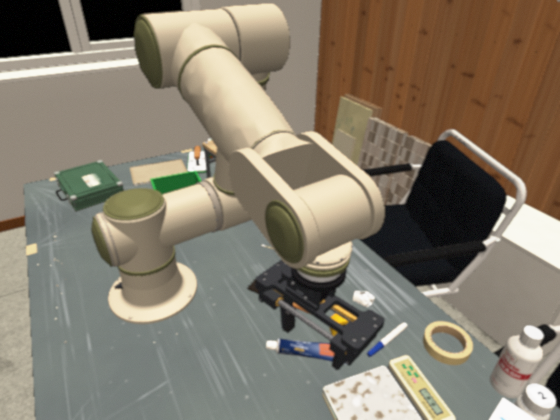

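The top view shows the pan at about (278,175) with its lip facing left and its handle ending at (342,191). The paper is at (372,175). The riser is on the left at cols 85–172, with the blue bin peeking out at (168,178), and the nippers are at (228,140). The side view is mostly blocked by the arm. I'll enlarge the work area.

```bash
python3 - <<'E'
import cv2
im=cv2.imread("pics/top0.png")
a=cv2.resize(im[110:235,70:270],None,fx=4,fy=4,interpolation=cv2.INTER_CUBIC)
b=cv2.resize(im[140:215,230:400],None,fx=4.7,fy=4.7,interpolation=cv2.INTER_CUBIC)
cv2.imwrite("pics/a.png",a);cv2.imwrite("pics/b.png",b)
E
```

```text
(no output)
```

View pics/a.png

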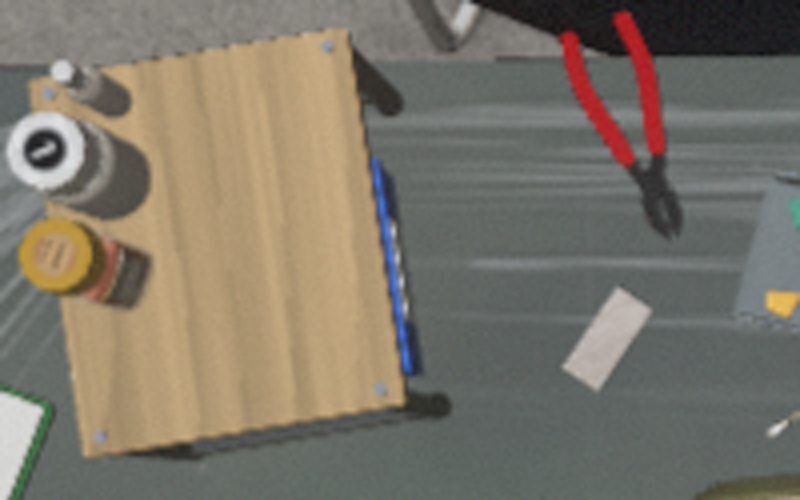

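View pics/b.png

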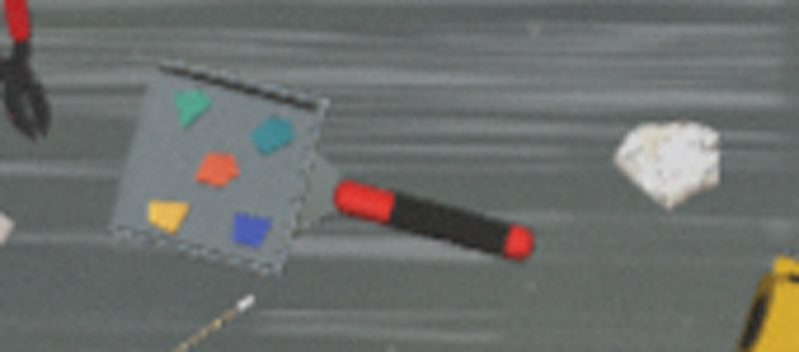

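Front board edge runs from (348,28) to (405,405) in crop a, and the bin's front rim from (374,160) to (410,373). In crop b the pan's lip corners are (147,80) and (112,232), its handle end is (522,243), and the paper is centred near (667,163).

```bash
cat >h.py <<'E'
import numpy as np,cv2
from station import *
def ray(n,px,z):
    c=get_calibration(n);K=np.array(c["camera_matrix"]);E=np.array(c["extrinsics"])
    d=c.get("distortion")
    p=np.linalg.solve(K,[px[0],px[1],1]);d=E[:3,:3]@(p*[1,-1,-1]);o=E[:3,3]
    return (o+d*(z-o[2])/d[2])
def proj(n,P):
    c=get_calibration(n);K=np.array(c["camera_matrix"]);E=np.array(c["extrinsics"])
    q=(E[:3,:3].T@(np.array(P)-E[:3,3]))*[1,-1,-1];q=K@q;return q[:2]/q[2]
E
python3 - <<'E'
from h import *
A=lambda u,v,z:ray("top",(70+(u+.5)/4-.5,110+(v+.5)/4-.5),z).round(1)
B=lambda u,v,z:ray("top",(230+(u+.5)/4.7-.5,140+(v+.5)/4.7-.5),z).round(1)
for p in[(30,82),(348,28),(405,405),(85,457)]:print("board",A(*p,176))
for p in[(374,160),(410,373)]:print("rim",A(*p,55))
for p in[(670,240),(640,165),(565,35),(662,155)]:print("nip",A(*p,12))
for p in[(620,288),(562,368),(597,390),(650,310)]:print("tile",A(*p,6))
for p in[(147,80),(112,232)]:print("lip",B(*p,12))
for p in[(327,100),(280,272)]:print("back",B(*p,28))
for p in[(340,193),(526,243)]:print("handle",B(*p,48))
im=cv2.imread("pics/top0.png")[140:215,340:388].astype(int)
m=((im.min(2)>150)).astype(np.uint8);n,l,s,c=cv2.connectedComponentsWithStats(m);k=1+s[1:,4].argmax()
ys,xs=np.where(l==k);print(s[k],c[k],cv2.minAreaRect(np.c_[xs,ys].astype(np.float32)))
print("paper",ray("top",c[k]+[340,140],13).round(1))
P=np.array([ray("top",(x+340,y+140),13)[:2] for x,y in zip(xs,ys)])
for a in range(0,180,10):
    u=np.array([np.cos(np.radians(a)),np.sin(np.radians(a))]);e=P@u;print(a,round(np.ptp(e)+3,1),end=" | ")
E
```

```text
board [562.8 502.  176. ]
board [595.3 296.  176. ]
board [349.8 259.5 176. ]
board [319.4 464.5 176. ]
rim [531.7 308.3  55. ]
rim [379.3 282.9  55. ]
nip [477.6 101.4  12. ]
nip [533.4 122.9  12. ]
nip [631.1 177.5  12. ]
nip [540.6 106.7  12. ]
tile [443.4 139.    6. ]
tile [385.  182.1   6. ]
tile [368.4 156.5   6. ]
tile [426.8 117.1   6. ]
lip [515.1  31.2  12. ]
lip [419.9  54.2  12. ]
back [498.3 -80.3  28. ]
back [392.1 -49.6  28. ]
handle [438.  -86.1  48. ]
handle [ 406.  -198.3   48. ]
[ 21  26  22  18 278] [32.19064748 33.3381295 ] ((31.5, 34.5), (17.0, 21.0), 90.0)
paper [ 460.9 -294.6   13. ]
0 53.3 | 10 54.3 | 20 54.2 | 30 56.2 | 40 59.9 | 50 62.7 | 60 65.2 | 70 66.8 | 80 66.4 | 90 65.0 | 100 67.0 | 110 67.1 | 120 65.1 | 130 61.3 | 140 58.5 | 150 56.2 | 160 56.3 | 170 55.4 |
```

```bash
cat >>h.py <<'E'
from scipy.spatial.transform import Rotation as Ro
def tool(yaw,lean):  # degrees; pointing down, tool x along yaw; lean: tool body tipped towards +tool x
    f=np.array([np.cos(np.radians(yaw)),np.sin(np.radians(yaw)),0]);s=np.radians(lean);Z=np.array([0,0,1.])
    z=-np.sin(s)*f-np.cos(s)*Z; x=np.cos(s)*f-np.sin(s)*Z
    return Ro.from_matrix(np.c_[x,np.cross(z,x),z])
def plan(way,p=None,R=None):
    # way: list of (pos mm, Ro, nrows); row = shift in current axes, then turn
    if p is None:
        o=get_obs();p=o["ee_pos"];R=Ro.from_euler("xyz",o["orientation"])
    for P,Q,n in way:
        P=np.array(P,float);rv=(R.inv()*Q).as_rotvec();X=[];Rr=[];p0,R0=p.copy(),R
        for i in range(1,n+1):
            pn=p0+(P-p0)*i/n;Rn=R0*Ro.from_rotvec(rv*i/n)
            X.append(np.round(R.inv().apply(pn-p)/1e3,4).tolist());Rr.append(np.round((R.inv()*Rn).as_rotvec(degrees=True),2).tolist());
            p,R=p+R.apply(np.array(X[-1])*1e3),R*Ro.from_rotvec(Rr[-1],degrees=True)
        print("xyz",X,"\nrot",Rr)
    return p,R
E
python3 - <<'E'
from h import *
plan([((461,-294.6,80),tool(90,0),10)])
E
```

```text
xyz [[0.035, -0.0104, 0.0128], [0.0359, -0.0059, 0.0127], [0.0365, -0.0013, 0.0128], [0.0363, 0.0033, 0.0127], [0.0357, 0.0078, 0.0128], [0.0343, 0.0122, 0.0127], [0.0326, 0.0165, 0.0128], [0.0302, 0.0204, 0.0127], [0.0274, 0.0241, 0.0128], [0.0242, 0.0273, 0.0127]] 
rot [[-0.0, -0.0, -7.23], [-0.01, -0.01, -7.23], [-0.0, -0.01, -7.23], [-0.01, -0.0, -7.23], [-0.0, -0.01, -7.23], [-0.01, -0.0, -7.23], [-0.0, -0.01, -7.24], [-0.01, -0.0, -7.23], [-0.0, -0.01, -7.23], [-0.01, -0.0, -7.23]]
```

Emit:
step_arm(
  xyz=[
    [0.035,-0.0104,0.0128],
    [0.0359,-0.0059,0.0127],
    [0.0365,-0.0013,0.0128],
    [0.0363,0.0033,0.0127],
    [0.0357,0.0078,0.0128],
    [0.0343,0.0122,0.0127],
    [0.0326,0.0165,0.0128],
    [0.0302,0.0204,0.0127],
    [0.0274,0.0241,0.0128],
    [0.0242,0.0273,0.0127],
  ],
  rot=[
    [0,0,-7.23],
    [0,0,-7.23],
    [0,0,-7.23],
    [0,0,-7.23],
    [0,0,-7.23],
    [0,0,-7.23],
    [0,0,-7.23],
    [0,0,-7.23],
    [0,0,-7.23],
    [0,0,-7.23],
  ],
  gripper=[1,1,1,1,1,1,1,1,1,1],
)

```text
time: 1.35
ee_pos: [461.9, -294.0, 79.7]
orientation: [-3.141, -0.0, 1.575]
contact_force: [0.7, 1.3, -0.1]
grip_width: 88.0
grip_force: 0.0
```

```bash
python3 - <<'E'
from h import *
o=get_obs();print(o["ee_pos"],o["orientation"],o["q"])
t=snapshot("top");s=snapshot("side")
print(proj("side",(461,-294.6,13)))
a=cv2.resize(s[220:400,230:450],None,fx=2.2,fy=2.2);b=cv2.resize(t[130:230,220:440],None,fx=2.2,fy=2.2)
cv2.imwrite("pics/c.png",np.vstack([a,b])[:,:,::-1])
E
```

```text
[ 461.88194254 -294.01832292   79.73097827] [-3.14118839e+00 -3.89156995e-04  1.57483161e+00] [-7.80909460e-01  4.94123691e-01  1.59036289e+00 -1.19698726e-05
  1.05766711e+00 -7.84938940e-01]
[361.93139015 296.49188289]
```

View pics/c.png

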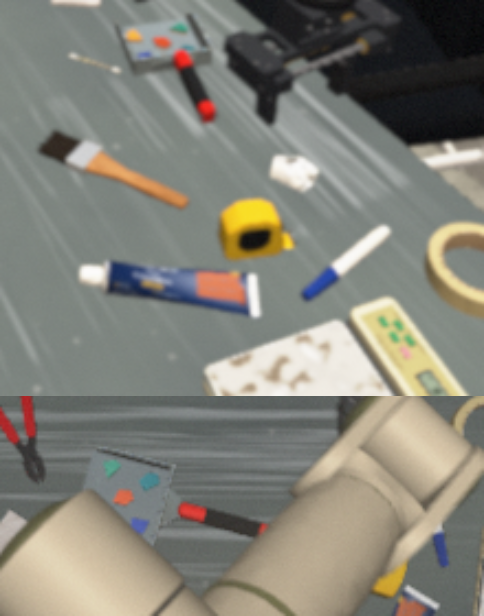

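Side view: paper at about (363.6,298) px against a predicted (362,296.5), so they agree within a few mm. The gripper is straight above it, so I'm going down.

Emit:
step_arm(
  xyz=[
    [0,0,0.02],
    [0,0,0.02],
    [0,0,0.018],
    [0,0,0.012],
    [0,0,0],
    [0,0,0],
    [0,0,0],
    [0,0,0],
  ],
  rot=[
    [0,0,0],
    [0,0,0],
    [0,0,0],
    [0,0,0],
    [0,0,0],
    [0,0,0],
    [0,0,0],
    [0,0,0],
  ],
  gripper=[1,1,1,1,1,-1,-1,-1],
)

```text
time: 2.45
ee_pos: [461.2, -295.0, 10.8]
orientation: [3.141, 0.0, 1.571]
contact_force: [0.9, -0.1, -0.4]
grip_width: 60.3
grip_force: 0.0
```

Emit:
step_arm(
  xyz=[
    [0,0,0],
    [0,0,0],
    [0,0,0],
    [0,0,-0.01],
    [0,0,-0.03],
    [0,0,-0.04],
    [0,0,-0.02],
    [0,0,0],
  ],
  rot=[
    [0,0,0],
    [0,0,0],
    [0,0,0],
    [0,0,0],
    [0,0,0],
    [0,0,0],
    [0,0,0],
    [0,0,0],
  ],
  gripper=[-1,-1,-1,-1,-1,-1,-1,-1],
)

```text
time: 3.45
ee_pos: [461.7, -295.4, 112.1]
orientation: [3.139, 0.002, 1.571]
contact_force: [0.1, 1.1, -0.5]
grip_width: 0.3
grip_force: 0.0
```

The grip closed empty, so I need to look.

```bash
python3 - <<'E'
from h import *
t=snapshot("top");s=snapshot("side")
a=cv2.resize(s[240:380,300:450],None,fx=3,fy=3,interpolation=cv2.INTER_CUBIC);b=cv2.resize(t[140:240,320:470],None,fx=3,fy=3,interpolation=cv2.INTER_CUBIC)
cv2.imwrite("pics/d.png",np.vstack([a[:300],b])[:,:,::-1])
E
```

```text
(no output)
```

View pics/d.png

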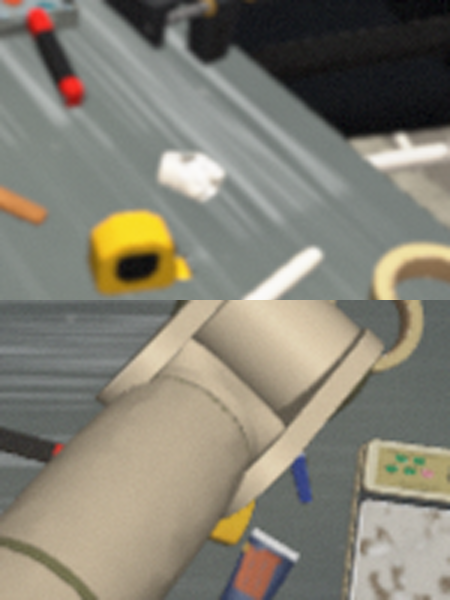

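The paper is still at about (364,298) px in the side view and hasn't moved. I'll check how the fingers' position projects.

```bash
python3 - <<'E'
from h import *
print(proj("side",(461.7,-295.4,104)),proj("side",(461.7,-295.4,125)),get_obs()["ee_pos"])
print(ray("side",(364,298),13),ray("top",(372.2,173.3),13))
print({k:v for k,v in get_calibration("side").items()}.keys(),get_calibration("side"))
s=snapshot("side")[200:340,290:440]
cv2.imwrite("pics/e.png",cv2.resize(s,None,fx=5,fy=4,interpolation=cv2.INTER_CUBIC)[:,:,::-1])
E
```

```text
[366.83346055 269.97472175] [367.93502101 263.44204388] [ 460.81472411 -294.67279856  109.88593203]
[ 462.26336373 -301.32604922   13.        ] [ 460.96943741 -294.59263585   13.        ]
dict_keys(['camera_matrix', 'extrinsics']) {'camera_matrix': array([[399.33367347,   0.        , 277.8731963 ],
       [  0.        , 399.33367347, 208.39320625],
       [  0.        ,   0.        ,   1.        ]]), 'extrinsics': array([[ 8.73544849e-01,  2.62551202e-01, -4.09861272e-01,
        -8.97428328e+01],
       [-4.86717298e-01,  4.79932120e-01, -7.29911934e-01,
        -8.30709669e+02],
       [ 5.06633359e-03,  8.37097382e-01,  5.47030443e-01,
         7.63993028e+02],
       [ 0.00000000e+00,  0.00000000e+00,  0.00000000e+00,
         1.00000000e+00]])}
```

View pics/e.png

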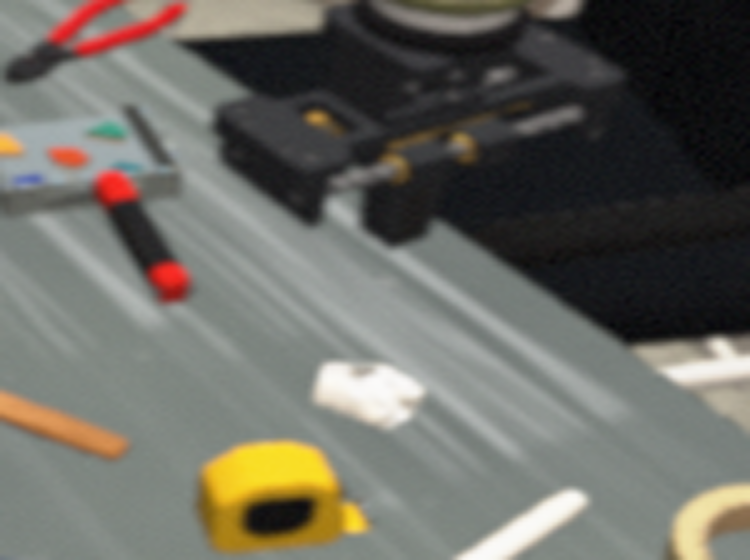

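The fingertips show at about (370,260) px, but the model predicts (367,270). That suggests a systematic offset. I'll check it against the earlier frames.

```bash
python3 - <<'E'
from h import *
def tips(p,yaw,w):
    ty=np.array([np.sin(yaw),-np.cos(yaw),0]);tx=np.array([np.cos(yaw),np.sin(yaw),0])
    for s in(1,-1):
        for e in (w/2,w/2+17.5):
            print([proj("side",np.array(p)+s*e*ty+k*9*tx+[0,0,-8]).round(1).tolist() for k in(-1,1)],end=" ")
    print()
tips((159.5,-499.9,207.4),.309,88);tips((461.9,-294,79.7),1.571,88);tips((460.8,-294.7,109.9),1.571,0)
a=cv2.imread("pics/side0.png")[290:380,250:400]
s=cv2.imread("pics/e.png");s=cv2.resize(s,(600,390))
c=cv2.imread("pics/c.png")[0:150,200:440]
cv2.imwrite("pics/f.png",np.vstack([cv2.resize(a,(600,360)),cv2.resize(c,(384,240),interpolation=cv2.INTER_CUBIC)[:, :].copy() if 0 else np.hstack([cv2.resize(c,(384,240)),np.zeros((240,216,3),np.uint8)])]))
E
```

```text
[[329.1, 380.9], [336.0, 373.4]] [[338.3, 388.0], [345.1, 380.2]] [[287.1, 348.3], [294.2, 341.8]] [[279.5, 342.3], [286.6, 336.1]] 
[[380.9, 275.7], [376.1, 271.4]] [[386.1, 273.4], [381.4, 269.2]] [[353.1, 287.7], [348.5, 283.1]] [[347.3, 290.2], [342.8, 285.5]] 
[[368.6, 272.8], [363.9, 268.4]] [[374.2, 270.4], [369.4, 266.1]] [[368.6, 272.8], [363.9, 268.4]] [[363.0, 275.1], [358.3, 270.7]]
```

View pics/f.png

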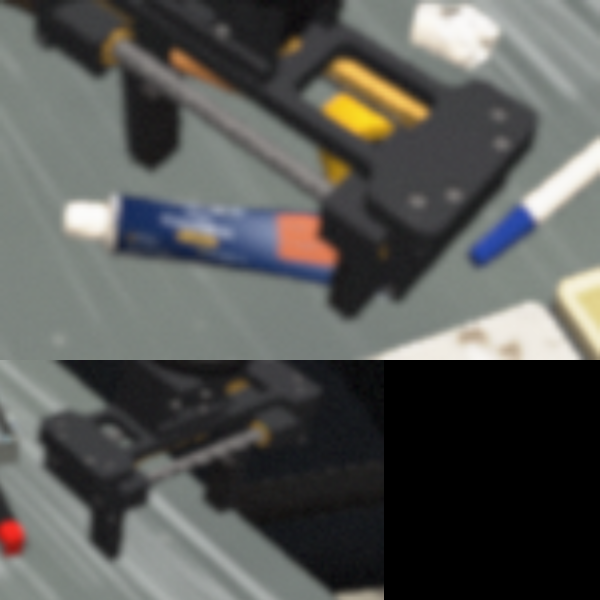

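In every frame the fingertips show about 30 mm higher than the stated TCP implies. I'll probe the bare table beside the paper with the fingers shut.

Emit:
step_arm(
  xyz=[
    [0,0.04,0],
    [0,0.04,0],
    [0,0,0.05],
    [0,0,0.035],
    [0,0,0.01],
    [0,0,0.004],
    [0,0,0.003],
    [0,0,0],
  ],
  rot=[
    [0,0,0],
    [0,0,0],
    [0,0,0],
    [0,0,0],
    [0,0,0],
    [0,0,0],
    [0,0,0],
    [0,0,0],
  ],
  gripper=[-1,-1,-1,-1,-1,-1,-1,-1],
)

```text
time: 4.6
ee_pos: [541.4, -295.2, 9.2]
orientation: [3.141, 0.001, 1.571]
contact_force: [-0.0, -0.0, -0.0]
grip_width: 0.4
grip_force: 0.0
```

```bash
python3 - <<'E'
from h import *
o=get_obs();print(o["ee_pos"],o["contact_force"])
t=snapshot("top");s=snapshot("side")
print(proj("side",o["ee_pos"]-[0,0,8]),proj("top",o["ee_pos"]))
a=cv2.resize(s[200:320,300:460],(640,480),interpolation=cv2.INTER_CUBIC)
cv2.imwrite("pics/g.png",a[:,:,::-1])
E
```

```text
[ 541.39168777 -295.20196972    9.22627206] [-0.02574977 -0.04160028 -0.02505974]
[385.23696288 289.17181505] [371.42784    146.37092003]
```

View pics/g.png

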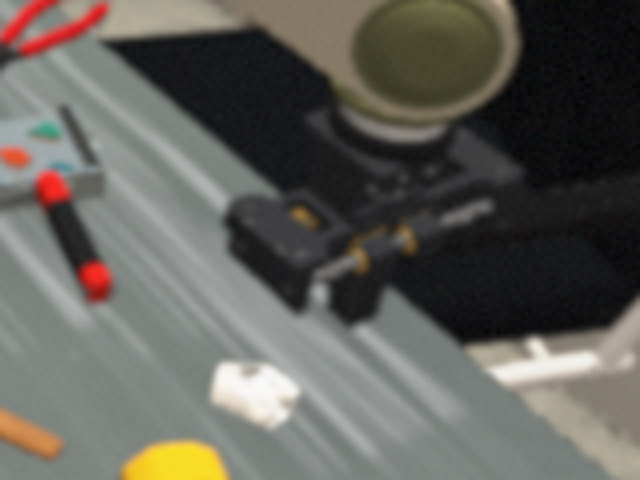

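The paper is untouched at g(255,393). The fingertips still show clear of the table at reported z≈9, with no force. I'll keep probing.

Emit:
step_arm(
  xyz=[
    [0,0,0.004],
    [0,0,0.004],
    [0,0,0.003],
    [0,0,0.002],
    [0,0,0],
  ],
  rot=[
    [0,0,0],
    [0,0,0],
    [0,0,0],
    [0,0,0],
    [0,0,0],
  ],
  gripper=[-1,-1,-1,-1,-1],
)

```text
time: 5.32
ee_pos: [541.0, -294.9, -4.7]
orientation: [-3.141, -0.0, 1.571]
contact_force: [-0.5, 0.1, -0.0]
grip_width: 0.2
grip_force: 0.0
```

Emit:
step_arm(
  xyz=[
    [0,0,0.004],
    [0,0,0.003],
    [0,0,0.002],
    [0,0,0.001],
    [0,0,0],
  ],
  rot=[
    [0,0,0],
    [0,0,0],
    [0,0,0],
    [0,0,0],
    [0,0,0],
  ],
  gripper=[-1,-1,-1,-1,-1],
)

```text
time: 5.95
ee_pos: [541.1, -294.9, -14.6]
orientation: [-3.142, -0.0, 1.571]
contact_force: [0.2, -1.2, 0.8]
grip_width: 0.1
grip_force: 0.0
```

Emit:
step_arm(
  xyz=[
    [0,0,0.002],
    [0,0,0.002],
    [0,0,0.002],
    [0,0,0],
  ],
  rot=[
    [0,0,0],
    [0,0,0],
    [0,0,0],
    [0,0,0],
  ],
  gripper=[-1,-1,-1,-1],
)

```text
time: 6.45
ee_pos: [541.0, -294.9, -20.8]
orientation: [-3.141, -0.0, 1.571]
contact_force: [0.1, -0.6, -0.1]
grip_width: 0.2
grip_force: 0.0
```

Emit:
step_arm(
  xyz=[
    [0,0,0.0015],
    [0,0,0.0015],
    [0,0,0],
  ],
  rot=[
    [0,0,0],
    [0,0,0],
    [0,0,0],
  ],
  gripper=[-1,-1,-1],
)

```text
time: 6.82
ee_pos: [541.0, -294.9, -23.7]
orientation: [-3.141, -0.0, 1.571]
contact_force: [-0.8, -0.3, -0.0]
grip_width: 0.9
grip_force: 0.0
```

Emit:
step_arm(
  xyz=[
    [0,0,0.0015],
    [0,0,0.0015],
    [0,0,0],
  ],
  rot=[
    [0,0,0],
    [0,0,0],
    [0,0,0],
  ],
  gripper=[-1,-1,-1],
)

```text
time: 7.2
ee_pos: [541.0, -294.9, -26.7]
orientation: [-3.141, -0.0, 1.571]
contact_force: [-0.0, 0.4, -0.3]
grip_width: 0.5
grip_force: 0.0
```

Emit:
step_arm(
  xyz=[
    [0,0,0.0015],
    [0,0,0.0015],
    [0,0,0],
  ],
  rot=[
    [0,0,0],
    [0,0,0],
    [0,0,0],
  ],
  gripper=[-1,-1,-1],
)

```text
time: 7.58
ee_pos: [541.0, -294.9, -29.7]
orientation: [-3.141, -0.0, 1.571]
contact_force: [0.7, -1.1, 0.8]
grip_width: 0.1
grip_force: 0.0
```

```bash
python3 - <<'E'
from h import *
o=get_obs();print(o["ee_pos"],o["contact_force"])
s=snapshot("side").astype(int)
# dark finger silhouette vs table around expected tip
g=s.sum(2)[255:310,370:410]//3
for r in range(0,55,2):print(255+r,' '.join(f"{v:3d}" for v in g[r,::2]))
print(proj("side",o["ee_pos"]-[0,0,8]),proj("side",o["ee_pos"]-[0,0,8]+[0,0,30]))
E
```

```text
[ 541.00240947 -294.88012168  -29.74848441] [ 0.70958867 -1.1250764   0.78873189]
255 123 123  98  39  25  25  27  28  29  37  55  62  58  51  44  31  34  32  29  29
257 125 117  67  28  26  27  29  28  29  30  34  40  35  44  50  34  30  29  33  50
259 110  91  52  29  28  26  25  27  30  33  45  39  37  63  46  43  47  54  59  53
261  65  52  54  47  34  29  25  27  29  32  47  54  51  69  58  36  44  52  39  32
263  44  53  41  51  51  35  28  28  28  36  49  47  40  36  37  34  36  35  28  18
265  80 107  74  36  49  52  34  27  41  45  43  35  35  34  36  44  54  52  41  70
267  65  80  79  55  30  50  54  42  36  37  37  35  31  33  54  62  64  63  64  97
269  64  63  66  49  44  55  61  52  38  36  46  51  41  61  78  68  62  62  55  47
271  65  64  64  62  61  57  45  36  45  62  66  65  61 106 112  79  44  39  32  28
273  66  63  63  63  58  36  27  48  76  69  66  64  64  70  84  63  33  33  29  24
275  64  69  67  65  59  42  36  83 105  79  60  54  44  57  86  53  37  27  22  19
277  57  63  61  52  56  83 104 114 109  79  41  33  34  77 113 107 104  74  32  22
279  37  4
[... 689 characters left out ...]
 145 151 146 141 145 151 156 136 125 134 154 163 158 143
297 243 243 207 168 170 155 144 146 154 149 140 143 148 154 138 125 134 153 161 159
299 215 210 164 141 166 171 152 144 146 153 150 143 144 149 154 138 124 133 155 160
301 205 170 135 124 140 166 169 151 141 141 153 152 144 144 147 152 138 126 134 155
303 239 179 145 126 124 140 167 168 147 139 141 153 155 145 144 145 153 140 126 133
305 189 141 147 144 124 122 137 166 166 146 137 140 149 154 147 146 143 150 140 125
307 142 138 131 146 143 124 121 138 166 166 143 136 139 151 153 146 144 137 140 132
309 137 140 136 130 145 138 123 122 139 165 165 143 136 139 145 147 139 136 131 131
[382.87129335 299.53691678] [384.53561675 291.57578307]
```

Emit:
step_arm(
  xyz=[
    [0,0,0.0015],
    [0,0,0.0015],
    [0,0,0],
  ],
  rot=[
    [0,0,0],
    [0,0,0],
    [0,0,0],
  ],
  gripper=[-1,-1,-1],
)

```text
time: 8.0
ee_pos: [541.2, -295.1, -30.4]
orientation: [3.141, 0.0, 1.571]
contact_force: [-7.5, 4.7, 18.8]
grip_width: 0.4
grip_force: 9.7
```

```bash
python3 - <<'E'
from h import *
o=get_obs();print(o["ee_pos"],o["contact_force"],o["q"])
# full silhouette check: which 3D offset of the closed finger box best matches dark mask
E=o["ee_pos"]
s=snapshot("side").astype(int).sum(2)/3
ys,xs=np.where(s[276:300,380:396]<70);print(xs.min()+380,xs.max()+380,ys.max()+276)
tx=np.array([0,1,0]);ty=np.array([1,0,0])
for z in(0,3,6,10):
  for c in [(-17.5,-9),(17.5,-9),(-17.5,9),(17.5,9)]:print(z,c,proj("side",(E[0]+c[0],E[1]+c[1],z)).round(1),end=" ")
  print()
E
```

```text
[ 541.21406214 -295.05316887  -30.40500905] [-7.45834465  4.70424113 18.76639289] [-6.88799859e-01  7.76235254e-01  1.42628172e+00 -3.65354266e-04
  9.38672853e-01 -6.88824179e-01]
380 395 291
0 (-17.5, -9) [382.3 293.9] 0 (17.5, -9) [392.4 289.3] 0 (-17.5, 9) [377.8 289.6] 0 (17.5, 9) [387.7 285.2] 
3 (-17.5, -9) [382.5 293.1] 3 (17.5, -9) [392.6 288.5] 3 (-17.5, 9) [377.9 288.8] 3 (17.5, 9) [387.9 284.4] 
6 (-17.5, -9) [382.7 292.3] 6 (17.5, -9) [392.7 287.7] 6 (-17.5, 9) [378.1 288. ] 6 (17.5, 9) [388.1 283.5] 
10 (-17.5, -9) [382.9 291.2] 10 (17.5, -9) [393.  286.6] 10 (-17.5, 9) [378.3 286.9] 10 (17.5, 9) [388.3 282.5]
```

Contact is at reported z≈-30.2, so the fingertips sit about 38 mm above where the stated TCP puts them. I'll correct for that and go back to the paper.

Emit:
step_arm(
  xyz=[
    [0,0,-0.012],
    [0,0,-0.05],
    [0,0,-0.03],
    [0,-0.04,0],
    [0,-0.04,0],
    [-0.001,0,0],
    [0,0,0],
    [0,0,0.04],
  ],
  rot=[
    [0,0,0],
    [0,0,0],
    [0,0,0],
    [0,0,0],
    [0,0,0],
    [0,0,0],
    [0,0,0],
    [0,0,0],
  ],
  gripper=[-1,-1,1,1,1,1,1,1],
)

```text
time: 9.05
ee_pos: [463.5, -297.4, 21.1]
orientation: [3.137, 0.005, 1.571]
contact_force: [0.8, 0.4, -0.3]
grip_width: 58.4
grip_force: 0.0
```

Emit:
step_arm(
  xyz=[
    [0,0,0],
    [0,0,0],
    [0,0,0],
  ],
  rot=[
    [0,0,0],
    [0,0,0],
    [0,0,0],
  ],
  gripper=[1,1,1],
)

```text
time: 9.43
ee_pos: [461.8, -296.4, 20.7]
orientation: [3.14, 0.002, 1.571]
contact_force: [0.1, -0.6, 0.1]
grip_width: 87.4
grip_force: 0.0
```

Down 47.5 mm, which is reported z≈-27.

Emit:
step_arm(
  xyz=[
    [0,0,0.015],
    [0,0,0.015],
    [0,0,0.01],
    [0,0,0.0075],
    [0,0,0],
    [0,0,0],
    [0,0,0],
    [0,0,0],
    [0,0,0],
    [0,0,0],
  ],
  rot=[
    [0,0,0],
    [0,0,0],
    [0,0,0],
    [0,0,0],
    [0,0,0],
    [0,0,0],
    [0,0,0],
    [0,0,0],
    [0,0,0],
    [0,0,0],
  ],
  gripper=[1,1,1,1,1,-1,-1,-1,-1,-1],
)

```text
time: 10.68
ee_pos: [461.2, -296.0, -27.9]
orientation: [3.141, 0.0, 1.571]
contact_force: [-0.3, 0.4, 0.5]
grip_width: 49.4
grip_force: 26.0
```

Gripped at 49 mm. Next I'll lift and plan the carry to the pan.

```bash
python3 - <<'E'
from h import *
p,R=plan([((461,-296,50),tool(90,0),3)])
plan([((456,-12,50),tool(75,0),10)],p,R)
E
```

```text
xyz [[-0.0, -0.0001, -0.026], [-0.0, -0.0, -0.026], [-0.0, -0.0001, -0.0259]] 
rot [[0.0, 0.0, -0.0], [0.01, 0.01, -0.0], [0.0, 0.0, -0.01]]
xyz [[0.0284, -0.0005, -0.0], [0.0284, -0.0012, -0.0], [0.0283, -0.002, -0.0], [0.0283, -0.0027, -0.0], [0.0282, -0.0035, -0.0], [0.028, -0.0042, -0.0], [0.028, -0.0049, -0.0], [0.0278, -0.0057, -0.0], [0.0277, -0.0064, -0.0], [0.0275, -0.0071, -0.0]] 
rot [[0.0, 0.0, 1.5], [0.0, 0.0, 1.5], [0.0, 0.0, 1.5], [0.0, 0.0, 1.5], [0.0, 0.0, 1.5], [0.0, 0.0, 1.5], [0.0, 0.0, 1.5], [0.0, 0.0, 1.5], [0.0, 0.0, 1.5], [0.0, 0.0, 1.5]]
```

Emit:
step_arm(
  xyz=[
    [0,0,-0.026],
    [0,0,-0.026],
    [0,0,-0.026],
  ],
  rot=[
    [0,0,0],
    [0,0,0],
    [0,0,0],
  ],
  gripper=[-1,-1,-1],
)

```text
time: 11.05
ee_pos: [461.0, -295.8, 50.7]
orientation: [-3.141, -0.0, 1.571]
contact_force: [-0.2, -0.8, -0.9]
grip_width: 49.3
grip_force: 26.1
```

Emit:
step_arm(
  xyz=[
    [0.0284,-0.0005,0],
    [0.0284,-0.0012,0],
    [0.0283,-0.002,0],
    [0.0283,-0.0027,0],
    [0.0282,-0.0035,0],
    [0.028,-0.0042,0],
    [0.028,-0.0049,0],
    [0.0278,-0.0057,0],
    [0.0277,-0.0064,0],
    [0.0275,-0.0071,0],
  ],
  rot=[
    [0,0,1.5],
    [0,0,1.5],
    [0,0,1.5],
    [0,0,1.5],
    [0,0,1.5],
    [0,0,1.5],
    [0,0,1.5],
    [0,0,1.5],
    [0,0,1.5],
    [0,0,1.5],
  ],
  gripper=[-1,-1,-1,-1,-1,-1,-1,-1,-1,-1],
)

```text
time: 12.3
ee_pos: [456.0, -11.1, 50.0]
orientation: [3.142, 0.0, 1.308]
contact_force: [0.5, 0.1, 0.1]
grip_width: 49.4
grip_force: 26.1
```

Emit:
step_arm(
  xyz=[
    [0,0,0.015],
    [0,0,0.02],
    [0,0,0.013],
    [0,0,0],
    [0,0,0],
  ],
  rot=[
    [0,0,0],
    [0,0,0],
    [0,0,0],
    [0,0,0],
    [0,0,0],
  ],
  gripper=[-1,-1,-1,-1,-1],
)

```text
time: 12.92
ee_pos: [456.5, -12.1, 2.4]
orientation: [3.141, 0.0, 1.309]
contact_force: [-0.3, -0.8, 0.1]
grip_width: 49.5
grip_force: 26.1
```

Emit:
step_arm(
  xyz=[
    [0,0,0],
    [0,0,0],
    [0,0,0],
    [0,0,-0.01],
    [0,0,-0.03],
    [0,0,-0.04],
    [0,0,-0.04],
  ],
  rot=[
    [0,0,0],
    [0,0,0],
    [0,0,0],
    [0,0,0],
    [0,0,0],
    [0,0,0],
    [0,0,0],
  ],
  gripper=[1,1,1,1,1,1,1],
)

```text
time: 13.8
ee_pos: [456.0, -11.9, 123.9]
orientation: [3.141, 0.0, 1.309]
contact_force: [0.6, 0.2, 0.3]
grip_width: 88.0
grip_force: 0.0
```

```bash
python3 - <<'E'
from h import *
p,R=plan([((414,-168,120),tool(75,-40),10)])
print(get_obs()["grip_width"])
E
```

```text
xyz [[-0.0162, -0.0, 0.0004], [-0.0161, -0.0, -0.0008], [-0.0161, -0.0, -0.0018], [-0.0159, -0.0001, -0.003], [-0.0156, 0.0, -0.0041], [-0.0153, 0.0, -0.0052], [-0.015, -0.0, -0.0062], [-0.0144, -0.0, -0.0072], [-0.0139, -0.0, -0.0083], [-0.0133, -0.0001, -0.0092]] 
rot [[0.0, 4.0, 0.0], [0.01, 4.0, 0.0], [-0.0, 4.0, 0.0], [0.0, 4.0, 0.0], [0.0, 4.0, 0.0], [0.01, 4.0, 0.0], [-0.0, 4.0, 0.0], [0.0, 4.0, 0.0], [0.0, 4.0, 0.0], [0.01, 4.0, 0.0]]
88.02985131318864
```

Emit:
step_arm(
  xyz=[
    [-0.0162,0,0.0004],
    [-0.0161,0,-0.0008],
    [-0.0161,0,-0.0018],
    [-0.0159,0,-0.003],
    [-0.0156,0,-0.0041],
    [-0.0153,0,-0.0052],
    [-0.015,0,-0.0062],
    [-0.0144,0,-0.0072],
    [-0.0139,0,-0.0083],
    [-0.0133,0,-0.0092],
  ],
  rot=[
    [0,4,0],
    [0,4,0],
    [0,4,0],
    [0,4,0],
    [0,4,0],
    [0,4,0],
    [0,4,0],
    [0,4,0],
    [0,4,0],
    [0,4,0],
  ],
  gripper=[1,1,1,1,1,1,1,1,1,1],
)

```text
time: 15.05
ee_pos: [414.2, -168.8, 118.9]
orientation: [3.14, -0.7, 1.31]
contact_force: [-0.6, -1.1, -0.1]
grip_width: 88.1
grip_force: 0.0
```

```bash
python3 - <<'E'
from h import *
o=get_obs();p=o["ee_pos"];R=Ro.from_euler("xyz",o["orientation"]);print(p,o["orientation"],o["q"].round(2))
s=snapshot("side")[:,:,::-1].copy();t=snapshot("top")[:,:,::-1]
x0,y0,F=270,160,4
a=cv2.resize(s[y0:y0+150,x0:x0+150],None,fx=F,fy=F,interpolation=cv2.INTER_CUBIC)
for col,off in(((0,255,255),p+R.apply([0,0,-30])),((255,0,255),p+[0,0,38]+R.apply([0,0,8]))):
    for sg in(1,-1):
        for e in(44,56):
            q=[(proj("side",off+R.apply([k*9,sg*e,0]))-[x0,y0])*F for k in(-1,1)]
            cv2.line(a,tuple(map(int,q[0])),tuple(map(int,q[1])),col,1)
b=np.zeros((600,200,3),np.uint8);c=cv2.resize(t[145:205,245:345],(200,120),interpolation=cv2.INTER_CUBIC);b[:120]=c
cv2.imwrite("pics/h.png",np.hstack([a,b]))
E
```

```text
[ 414.18843962 -168.79623697  118.85833453] [ 3.14001985 -0.69987716  1.3100735 ] [-0.98  0.45  1.75  0.51  1.47 -0.91]
```

View pics/h.png

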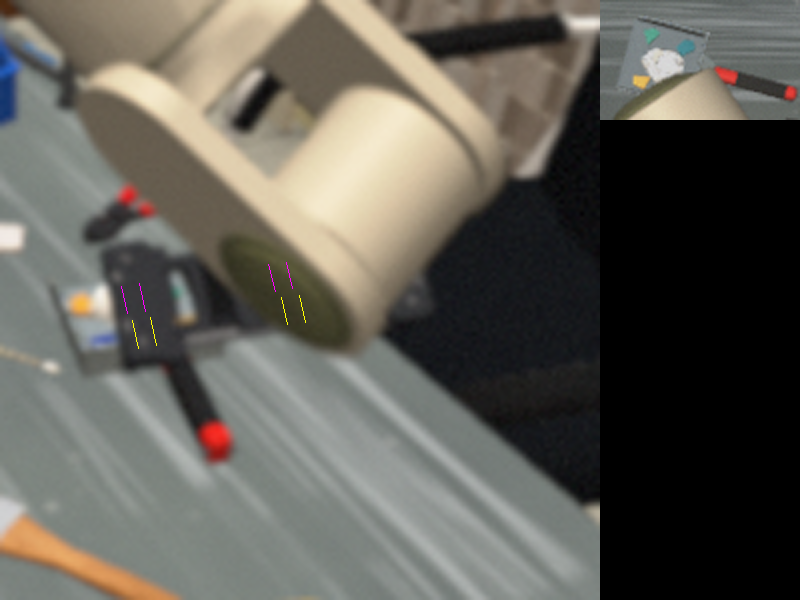

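The inset shows the paper in the pan at about (662,65), and the handle hasn't moved. The carriage position fits the yellow model, so the offset is along the tool axis: the true grasp point lies about 49 mm behind the reported TCP. I'll plan with that point from here on.

```bash
cat >>h.py <<'E'
TO=np.array([0,0,49.])
XR=np.array([-.151,.9885,0]);RIM=np.array([455.5,295.6,0]);Zv=np.array([0,0,1.])
def planG(way):  # like plan, positions are true grasp points; interpolates G
    o=get_obs();R=Ro.from_euler("xyz",o["orientation"]);g=o["ee_pos"]-R.apply(TO)
    for P,Q,n in way:
        P=np.array(P,float);rv=(R.inv()*Q).as_rotvec();g0,R0=g.copy(),R;X=[];W=[]
        for i in range(1,n+1):
            gn=g0+(P-g0)*i/n;Rn=R0*Ro.from_rotvec(rv*i/n)
            d=gn+Rn.apply(TO)-(g+R.apply(TO))
            x=np.round(R.inv().apply(d)/1e3,4);w=np.round((R.inv()*Rn).as_rotvec(degrees=True),1)
            X.append(x.tolist());W.append(w.tolist())
            r=g+R.apply(TO)+R.apply(x*1e3);R=R*Ro.from_rotvec(w,degrees=True);g=r-R.apply(TO)
        print(" xyz",X,"\n rot",W)
def G(into,zl,t,lean=-20):  # lip 'into' mm behind bin rim front, height zl, pan tilt t deg
    s=np.radians(t);f=XR*np.cos(s)-Zv*np.sin(s);n=XR*np.sin(s)+Zv*np.cos(s)
    return RIM+into*XR+zl*Zv-220*f+42*n, tool(98.7,t+lean)
E
python3 - <<'E'
from h import *
planG([((414.3,-168.4,105),tool(75,-20),6),((414.3,-168.4,42),tool(75,-20),4)])
E
```

```text
xyz [[-0.0041, -0.0, 0.0099], [-0.0035, -0.0, 0.0099], [-0.0028, -0.0, 0.01], [-0.0024, -0.0, 0.0099], [-0.0017, -0.0, 0.0099], [-0.0011, -0.0001, 0.0098]] 
 rot [[0.0, -3.3, -0.0], [0.0, -3.4, -0.0], [0.0, -3.3, -0.1], [0.0, -3.4, 0.0], [0.0, -3.3, -0.0], [0.1, -3.4, -0.0]]
 xyz [[-0.0054, 0.0, 0.0148], [-0.0054, 0.0001, 0.0148], [-0.0054, -0.0, 0.0148], [-0.0053, 0.0, 0.0149]] 
 rot [[-0.0, 0.0, -0.0], [-0.0, 0.0, -0.0], [-0.0, 0.0, -0.0], [-0.0, 0.0, -0.0]]
```

Emit:
step_arm(
  xyz=[
    [-0.0041,0,0.0099],
    [-0.0035,0,0.0099],
    [-0.0028,0,0.01],
    [-0.0024,0,0.0099],
    [-0.0017,0,0.0099],
    [-0.0011,0,0.0098],
    [0,0,0],
  ],
  rot=[
    [0,-3.3,0],
    [0,-3.4,0],
    [0,-3.3,0],
    [0,-3.4,0],
    [0,-3.3,0],
    [0,-3.4,0],
    [0,0,0],
  ],
  gripper=[1,1,1,1,1,1,1],
)

```text
time: 16.02
ee_pos: [419.2, -149.2, 59.7]
orientation: [3.141, -0.347, 1.311]
contact_force: [0.1, -0.5, 0.3]
grip_width: 88.2
grip_force: 0.0
```

Emit:
step_arm(
  xyz=[
    [-0.0054,0,0.0148],
    [-0.0054,0,0.0148],
    [-0.0054,0,0.0148],
    [-0.0053,0,0.0149],
    [0,0,0],
  ],
  rot=[
    [0,0,0],
    [0,0,0],
    [0,0,0],
    [0,0,0],
    [0,0,0],
  ],
  gripper=[1,1,1,1,1],
)

```text
time: 16.65
ee_pos: [418.4, -150.2, -5.1]
orientation: [-3.139, -0.349, 1.308]
contact_force: [-0.3, 0.1, 1.4]
grip_width: 88.2
grip_force: 0.0
```

```bash
python3 - <<'E'
from h import *
o=get_obs();R=Ro.from_euler("xyz",o["orientation"]);print(o["ee_pos"]-R.apply(TO),o["orientation"],o["contact_force"],o["q"].round(2))
E
```

```text
[ 414.18301082 -166.359479     40.96601935] [-3.13920137 -0.34875738  1.30779664] [-0.34581867  0.1352749   1.41841398] [-0.81  0.52  1.91  0.37  0.94 -0.8 ]
```

Now close, lift 55 mm vertically, and compute the lift in tool axes.

Emit:
step_arm(
  xyz=[
    [0,0,0],
    [0,0,0],
    [0,0,0],
    [0,0,0],
    [0,0,0],
    [0,0,0],
    [0,0,0],
  ],
  rot=[
    [0,0,0],
    [0,0,0],
    [0,0,0],
    [0,0,0],
    [0,0,0],
    [0,0,0],
    [0,0,0],
  ],
  gripper=[-1,-1,-1,-1,-1,-1,-1],
)

```text
time: 17.52
ee_pos: [419.0, -150.7, -3.9]
orientation: [3.141, -0.347, 1.309]
contact_force: [-0.4, 0.7, 0.4]
grip_width: 20.1
grip_force: 4.9
```

```bash
python3 - <<'E'
from h import *
o=get_obs();R=Ro.from_euler("xyz",o["orientation"]);g=o["ee_pos"]-R.apply(TO);print(g)
A=G(-45,75,0);print(A[0])
planG([(g+[0,0,70],tool(75,-20),6),(A[0],A[1],16)])
E
```

```text
[ 414.70832043 -166.79060476   42.15721407]
[495.515   33.6475 117.    ]
 xyz [[0.004, -0.0, -0.011], [0.004, -0.0, -0.0109], [0.004, -0.0, -0.011], [0.004, -0.0, -0.011], [0.004, -0.0, -0.0109], [0.004, -0.0, -0.011]] 
 rot [[0.0, 0.0, -0.0], [0.0, 0.0, -0.0], [0.0, 0.1, -0.0], [0.0, -0.0, -0.0], [0.0, -0.0, -0.0], [0.0, 0.0, -0.0]]
 xyz [[0.0127, 0.0012, 0.0043], [0.0126, 0.0015, 0.0043], [0.0126, 0.0019, 0.0042], [0.0126, 0.0023, 0.0043], [0.0125, 0.0026, 0.0042], [0.0123, 0.0029, 0.0042], [0.0124, 0.0032, 0.0042], [0.0122, 0.0036, 0.0041], [0.0121, 0.0039, 0.0041], [0.012, 0.0043, 0.004], [0.0119, 0.0045, 0.004], [0.0117, 0.0049, 0.004], [0.0117, 0.0052, 0.0039], [0.0114, 0.0056, 0.0038], [0.0114, 0.0058, 0.0038], [0.0112, 0.0062, 0.0038]] 
 rot [[0.5, 0.0, -1.4], [0.5, 0.0, -1.4], [0.5, 0.0, -1.4], [0.5, 0.0, -1.4], [0.5, 0.0, -1.4], [0.5, 0.0, -1.4], [0.6, 0.0, -1.3], [0.5, 0.0, -1.4], [0.5, 0.0, -1.4], [0.5, 0.0, -1.4], [0.5, 0.0, -1.4], [0.5, 0.0, -1.4], [0.5, 0.0, -1.4], [0.5, 0.0, -1.4], [0.5, 0.0, -1.4], [0.5, 0.0, -1.4]]
```

```bash
cat >>h.py <<'E'
def blobs(n):
    s=snapshot(n);h=cv2.cvtColor(s,cv2.COLOR_RGB2HSV)
    for nm,lo,hi in(("red",(0,170,110),(6,255,255)),("ochre",(18,130,130),(28,255,255)),("blue",(108,140,90),(120,255,255)),("green",(70,100,60),(88,255,255)),("white",(0,0,185),(179,40,255))):
        m=cv2.inRange(h,lo,hi);k,l,st,c=cv2.connectedComponentsWithStats(m)
        print(n,nm,[(c[i].round(1).tolist(),int(st[i,4])) for i in range(1,k) if st[i,4]>6 and 150<c[i][0]<420 and 120<c[i][1]<330][:8])
E
python3 - <<'E'
from h import *
blobs("side");blobs("top")
E
```

```text
side red [([322.5, 269.3], 56)]
side ochre [([289.8, 235.2], 11), ([344.3, 323.1], 540)]
side blue [([252.4, 177.5], 985), ([225.0, 176.1], 297)]
side green []
side white [([324.5, 155.9], 11), ([415.8, 165.2], 28), ([165.7, 182.0], 66), ([301.2, 184.1], 23), ([339.4, 201.8], 151), ([264.1, 218.4], 147), ([301.2, 236.2], 160), ([160.9, 307.9], 634)]
top red [([229.2, 122.0], 18), ([212.8, 124.2], 18), ([215.5, 130.6], 8), ([231.3, 133.7], 9), ([221.8, 142.0], 42), ([233.0, 142.4], 29), ([306.6, 183.0], 65)]
top ochre [([399.0, 196.3], 7), ([399.2, 212.0], 120)]
top blue [([167.5, 176.4], 81), ([419.8, 199.1], 44)]
top green [([270.2, 162.4], 25)]
top white [([415.6, 177.0], 123), ([280.2, 174.7], 61), ([221.5, 193.6], 185), ([411.1, 221.0], 35), ([384.0, 268.9], 45), ([222.3, 301.9], 32)]
```

Emit:
step_arm(
  xyz=[
    [0,0,0],
    [0,0,0],
    [0.004,0,-0.011],
    [0.004,0,-0.011],
    [0,0,0],
  ],
  rot=[
    [0,0,0],
    [0,0,0],
    [0,0,0],
    [0,0,0],
    [0,0,0],
  ],
  gripper=[-1,-1,-1,-1,-1],
)

```text
time: 18.25
ee_pos: [419.4, -151.0, 20.5]
orientation: [3.14, -0.346, 1.31]
contact_force: [0.3, -0.5, -1.3]
grip_width: 19.8
grip_force: 30.0
```

```bash
python3 - <<'E'
from h import *
o=get_obs();print(o["ee_pos"],o["orientation"],o["wrist_torque"])
blobs("side");blobs("top")
for P in [(414+.259*95,-167+.966*95),(457,-9)]:
  for z in(0,23):print([proj(n,(*P,z+30)).round(1) for n in("side","top")])
E
```

```text
[ 419.363521   -151.0123924    20.46411131] [ 3.13967525 -0.34603187  1.30980472] [-0.50068557  0.05352868  0.04278875]
side red [([323.7, 261.4], 55)]
side ochre [([344.3, 323.1], 539)]
side blue [([252.4, 177.5], 989), ([224.9, 176.0], 297)]
side green []
side white [([235.4, 121.9], 11), ([323.0, 146.7], 11), ([415.8, 165.2], 28), ([300.5, 175.4], 19), ([170.1, 177.5], 11), ([340.3, 192.4], 144), ([159.7, 187.0], 10), ([264.2, 218.4], 141)]
top red [([230.3, 126.8], 49), ([212.6, 124.7], 9), ([218.3, 136.6], 42), ([233.7, 145.5], 13), ([225.4, 147.9], 16), ([306.8, 182.9], 64)]
top ochre [([399.5, 213.5], 79)]
top blue [([164.8, 159.2], 34), ([169.6, 189.7], 43), ([419.9, 199.1], 42)]
top green [([271.0, 163.9], 25)]
top white [([415.6, 177.1], 124), ([276.7, 178.5], 221), ([221.5, 193.1], 177), ([411.0, 220.9], 32), ([383.9, 269.0], 43), ([221.5, 302.0], 24)]
[array([308.6, 247. ]), array([297.8, 181.3])]
[array([309. , 240.8]), array([298.2, 180.3])]
[array([302. , 233.3]), array([274.8, 175.3])]
[array([302.3, 227.2]), array([274.8, 174.2])]
```

```bash
python3 - <<'E'
from h import *
np.save("s1.npy",snapshot("side"))
E
```

Emit:
step_arm(
  xyz=[
    [0.004,0,-0.011],
    [0.004,0,-0.011],
    [0.004,0,-0.011],
    [0.004,0,-0.011],
    [0,0,0],
    [0,0,0],
  ],
  rot=[
    [0,0,0],
    [0,0,0],
    [0,0,0],
    [0,0,0],
    [0,0,0],
    [0,0,0],
  ],
  gripper=[-1,-1,-1,-1,-1,-1],
)

```text
time: 19.15
ee_pos: [419.0, -150.6, 66.3]
orientation: [3.141, -0.347, 1.309]
contact_force: [1.1, 0.0, -1.0]
grip_width: 19.6
grip_force: 30.0
```

```bash
python3 - <<'E'
from h import *
o=get_obs();R=Ro.from_euler("xyz",o["orientation"]);print(o["ee_pos"]-R.apply(TO),o["orientation"],o["wrist_torque"])
S0=cv2.imread("pics/side0.png")[:,:,::-1]
s1=np.load("s1.npy");s2=snapshot("side");np.save("s2.npy",s2)
g1,g2=[cv2.cvtColor(x,cv2.COLOR_RGB2GRAY) for x in(s1,s2)]
# predicted pan features for level pan at heights 23.5 and 70 vs image: flow
m=np.zeros_like(g1);m[205:285,275:335]=255
p=cv2.goodFeaturesToTrack(g1,40,.02,4,mask=m)
q,st,e=cv2.calcOpticalFlowPyrLK(g1,g2,p,None,winSize=(13,13),maxLevel=3)
for a,b,s,er in zip(p[:,0],q[:,0],st[:,0],e[:,0]):
    if s and np.linalg.norm(b-a)>3:print(a,(b-a).round(1),er.round(1))
f=np.array([.259,.966,0]);l=np.array([-.966,.259,0]);O=np.array([457.,-9,0])
for nm,c in(("lipL",(55,50,8)),("lipR",(55,-50,8)),("backL",(-55,53,28)),("backR",(-55,-53,28)),("end",(-195,0,42)),("front",(-80,0,50))):
    P=O+c[0]*f+c[1]*l+[0,0,c[2]];a=proj("side",P+[0,0,23.5]);b=proj("side",P+[0,0,70]);print(nm,a.round(1),(b-a).round(1))
E
```

```text
[ 414.68773004 -166.66493652  112.34160714] [ 3.14147525 -0.34738237  1.30860155] [-0.45944629 -0.02145533 -0.0890048 ]
[307. 234.] [  1.9 -25.8] 43.3
[293. 232.] [ 13.9 -24.5] 41.6
[296. 263.] [  0.6 -14.7] 14.6
[332. 257.] [  1.7 -14.6] 5.9
[281. 251.] [20.8  4.1] 16.4
[286. 237.] [  8.  -24.9] 20.8
[313. 264.] [  0.5 -13.2] 17.2
[301. 231.] [  1.  -26.7] 49.2
[304. 258.] [  0.4 -13.6] 14.3
[333. 252.] [  1.8 -14.6] 4.7
[306. 241.] [  1.  -16.7] 20.1
[292. 219.] [ 1.7 27.3] 25.7
[328. 259.] [  1.6 -14.7] 9.1
[310. 258.] [  0.4 -13.9] 12.7
[300. 215.] [-39.8  -5.6] 33.2
[291. 241.] [  5.9 -24.2] 23.5
[322. 254.] [  1.5 -14.7] 5.5
[313. 229.] [  0.1 -17.2] 17.7
[317. 264.] [  0.8 -13.8] 15.1
[295. 258.] [  0.4 -14.5] 13.3
[301. 241.] [  3.4 -34.9] 39.2
[296. 209.] [ 3.4 -2.5] 15.6
[320. 258.] [  1.5 -14.7] 6.0
[324. 242.] [  1.2 -16.6] 5.6
[309. 248.] [  2.1 -14.3] 19.0
[329. 251.] [  1.9 -14.6] 5.1
[281. 233.] [  7.5 -25. ] 12.6
[293. 251.] [  1.  -15.8] 10.3
[295. 213.] [ -6.5 -10.1] 41.2
[297. 254.] [  0.4 -14.2] 9.1
[322. 262.] [  1.5 -15.2] 10.3
[325. 267.] [  1.4 -15.7] 9.4
[309. 225.] [-2.7 15.8] 46.0
[299. 219.] [ 2.6 28.1] 18.0
[315. 233.] [  0.8 -17.2] 8.5
[318. 242.] [  1.  -16.5] 3.9
[314. 247.] [  1.2 -15. ] 4.6
lipL [281.7 225. ] [  0.2 -12.3]
lipR [311.9 220.7] [  0.8 -12.1]
backL [290.3 241. ] [  0.4 -13. ]
backR [324.9 235.8] [  1.1 -12.9]
end [324.3 265.7] [  1.2 -13.8]
front [310.8 237.4] [  0.8 -13.3]
```

The pan rises level with no droop. Now I'll carry it to the front of the riser.

Emit:
step_arm(
  xyz=[
    [0.0127,0.0012,0.0043],
    [0.0126,0.0015,0.0043],
    [0.0126,0.0019,0.0042],
    [0.0126,0.0023,0.0043],
    [0.0125,0.0026,0.0042],
    [0.0123,0.0029,0.0042],
    [0.0124,0.0032,0.0042],
    [0.0122,0.0036,0.0041],
  ],
  rot=[
    [0.5,0,-1.4],
    [0.5,0,-1.4],
    [0.5,0,-1.4],
    [0.5,0,-1.4],
    [0.5,0,-1.4],
    [0.5,0,-1.4],
    [0.5,0,-1.4],
    [0.5,0,-1.4],
  ],
  gripper=[-1,-1,-1,-1,-1,-1,-1,-1],
)

```text
time: 20.2
ee_pos: [457.8, -54.8, 70.4]
orientation: [3.135, -0.336, 1.52]
contact_force: [-13.0, -32.5, 20.7]
grip_width: 19.9
grip_force: 30.0
```

Emit:
step_arm(
  xyz=[
    [0.0121,0.0039,0.0041],
    [0.012,0.0043,0.004],
    [0.0119,0.0045,0.004],
    [0.0117,0.0049,0.004],
    [0.0117,0.0052,0.0039],
    [0.0114,0.0056,0.0038],
    [0.0114,0.0058,0.0038],
    [0.0112,0.0062,0.0038],
    [0,0,0],
    [0,0,0],
  ],
  rot=[
    [0.5,0,-1.4],
    [0.5,0,-1.4],
    [0.5,0,-1.4],
    [0.5,0,-1.4],
    [0.5,0,-1.4],
    [0.5,0,-1.4],
    [0.5,0,-1.4],
    [0.5,0,-1.4],
    [0,0,0],
    [0,0,0],
  ],
  gripper=[-1,-1,-1,-1,-1,-1,-1,-1,-1,-1],
)

```text
time: 21.45
ee_pos: [492.6, 50.6, 70.6]
orientation: [3.14, -0.347, 1.725]
contact_force: [0.1, -0.0, -0.4]
grip_width: 0.4
grip_force: 0.0
```

```bash
cat >>h.py <<'E'
def state():
    o=get_obs();R=Ro.from_euler("xyz",o["orientation"]);g=o["ee_pos"]-R.apply(TO)
    Q=(R*tool(0,-20).inv()); # world rot of pan frame (x fwd at yaw 0)
    M=R.as_matrix()@np.linalg.inv(tool(0,-20).as_matrix())
    lip=g+M@np.array([220,0,-42]);print("G",g.round(1),"lip",lip.round(1),"into",round((lip-RIM)@XR,1),"lat",round((lip-RIM)@np.array([-XR[1],XR[0],0]),1),"tilt",np.degrees(np.arcsin(-M[2,0])).round(1),"roll",np.degrees(M[2,1]).round(1),"F",o["contact_force"].round(1),"T",o["wrist_torque"].round(2),"q",o["q"].round(2),"t",o["time"])
    return M,lip
E
python3 - <<'E'
from h import *
M,lip=state()
for c in((55,50,14),(55,-50,14),(-55,53,28),(-55,-53,28),(55,0,3)):
    P=lip+M@(np.array(c)-[55,0,0]);print(c,proj("top",P).round(1),proj("side",P).round(1))
blobs("top");np.save("t3.npy",snapshot("top"))
h=[G(18,75,15),]
planG([(*G(18,75,15),10)])
E
```

```text
G [495.1  34.1 116.7] lip [461.5 251.4  74.3] into -44.6 lat 0.7 tilt 0.1 roll -0.1 F [ 0.1 -0.  -0.4] T [-0.17 -0.1  -0.02] q [-0.32  0.46  1.73  0.34  1.14 -0.64] t 21.45
(55, 50, 14) [183.6 190. ] [252.  184.4]
(55, -50, 14) [178.  154.6] [275.3 175.8]
(-55, 53, 28) [222.5 183.9] [270.8 194.4]
(-55, -53, 28) [216.3 146. ] [296.1 184.3]
(55, 0, 3) [181.6 172.8] [263.9 182.8]
top red [([230.8, 131.1], 104), ([213.7, 126.5], 26), ([221.3, 141.4], 64), ([324.3, 155.9], 22)]
top ochre [([397.1, 208.6], 262)]
top blue [([165.2, 161.6], 38), ([169.8, 190.7], 35)]
top green [([246.5, 160.1], 10)]
top white [([415.6, 177.0], 123), ([248.2, 173.1], 17), ([221.8, 192.8], 162), ([411.5, 221.2], 31), ([383.8, 269.3], 40)]
 xyz [[0.0083, 0.0001, -0.0025], [0.0081, 0.0, -0.0027], [0.0082, 0.0001, -0.003], [0.008, 0.0, -0.0033], [0.0079, 0.0001, -0.0034], [0.0079, 0.0, -0.0037], [0.0078, 0.0001, -0.004], [0.0076, 0.0, -0.0041], [0.0076, 0.0, -0.0044], [0.0074, 0.0001, -0.0047]] 
 rot [[0.0, -1.5, 0.0], [0.0, -1.5, 0.0], [0.0, -1.5, 0.0], [0.0, -1.5, 0.0], [0.0, -1.4, 0.0], [0.0, -1.5, 0.0], [0.0, -1.5, 0.0], [0.1, -1.5, 0.1], [-0.0, -1.5, -0.0], [-0.0, -1.5, -0.0]]
```

The pan struck something at t≈20.2 (a 32 N force pulse) and slipped from the grip. I'll lift clear, swing away, and find it again numerically, since my picture views are used up.

```bash
python3 - <<'E'
from h import *
planG([((480,0,220),tool(98.7,-20),4),((330,-300,230),tool(75,0),10)])
E
```

```text
xyz [[0.0015, -0.005, -0.0269], [0.0015, -0.005, -0.0269], [0.0016, -0.005, -0.0269], [0.0015, -0.005, -0.0269]] 
 rot [[0.0, 0.0, 0.0], [0.0, 0.1, 0.0], [0.0, -0.0, 0.1], [0.1, 0.0, -0.0]]
 xyz [[-0.0271, -0.019, -0.0103], [-0.0282, -0.018, -0.0096], [-0.0292, -0.0167, -0.0087], [-0.0302, -0.0156, -0.008], [-0.0311, -0.0142, -0.007], [-0.0319, -0.0131, -0.0061], [-0.0326, -0.0117, -0.0052], [-0.0332, -0.0104, -0.0042], [-0.0337, -0.0091, -0.0031], [-0.0342, -0.0077, -0.0021]] 
 rot [[-0.4, -2.0, 2.3], [-0.4, -1.9, 2.4], [-0.5, -2.0, 2.3], [-0.4, -2.0, 2.4], [-0.4, -1.9, 2.3], [-0.4, -2.0, 2.4], [-0.4, -2.0, 2.3], [-0.4, -2.0, 2.4], [-0.5, -1.9, 2.3], [-0.4, -2.0, 2.3]]
```

Emit:
step_arm(
  xyz=[
    [0.0015,-0.005,-0.0269],
    [0.0015,-0.005,-0.0269],
    [0.0015,-0.005,-0.0269],
    [0.0015,-0.005,-0.0269],
  ],
  rot=[
    [0,0,0],
    [0,0,0],
    [0,0,0],
    [0,0,0],
  ],
  gripper=[-1,-1,-1,-1],
)

```text
time: 22.05
ee_pos: [477.3, 16.2, 174.8]
orientation: [3.14, -0.347, 1.724]
contact_force: [0.2, -0.6, -0.6]
grip_width: 0.3
grip_force: 0.0
```

Emit:
step_arm(
  xyz=[
    [-0.0271,-0.019,-0.0103],
    [-0.0282,-0.018,-0.0096],
    [-0.0292,-0.0167,-0.0087],
    [-0.0302,-0.0156,-0.008],
    [-0.0311,-0.0142,-0.007],
    [-0.0319,-0.0131,-0.0061],
    [-0.0326,-0.0117,-0.0052],
    [-0.0332,-0.0104,-0.0042],
    [-0.0337,-0.0091,-0.0031],
    [-0.0342,-0.0077,-0.0021],
  ],
  rot=[
    [-0.4,-2,2.3],
    [-0.4,-2,2.3],
    [-0.4,-2,2.3],
    [-0.4,-2,2.3],
    [-0.4,-2,2.3],
    [-0.4,-2,2.3],
    [-0.4,-2,2.3],
    [-0.4,-2,2.3],
    [-0.4,-2,2.3],
    [-0.4,-2,2.3],
  ],
  gripper=[1,1,1,1,1,1,1,1,1,1],
)

```text
time: 23.3
ee_pos: [330.9, -301.7, 182.0]
orientation: [3.139, 0.007, 1.317]
contact_force: [-0.8, -0.3, 0.4]
grip_width: 88.0
grip_force: 0.0
```

```bash
python3 - <<'E'
from h import *
t=snapshot("top");np.save("t4.npy",t);np.save("s4.npy",snapshot("side"))
h=cv2.cvtColor(t,cv2.COLOR_RGB2HSV)
# symbol map: hue classes
def sym(v):
    H,S,V=map(int,v)
    if S>110 and V>80:
        return 'R' if H<8 or H>172 else 'Y' if 16<H<32 else 'G' if 60<H<84 else 'T' if 84<=H<100 else 'B' if 100<=H<125 else 'o'
    return 'W' if V>185 else '#' if V<45 else '+' if V>115 else '.'
for r in range(112,212,1):
    print(r,''.join(sym(h[r,c]) for c in range(195,350)))
E
```

```text
112 ##############################..#######################################################################.+++WW+###.++++++##..+++++++++++++++++++++++++++++++
113 .###########################.RRRR#####################################################################.+W++W+.##.++++++.##.++++++++++++++++++++++++++++++++
114 ...#########################RRRRR.####################################################################.+W++W+###.++++++.#..++++++++++++++++++++++++++++++++
115 ++....######################RRRRRR###################################################################..++++W+##..+++++.##.+++++++++++++++++++++++++++++++++
116 +++++...####################.RRRRR.##################################################################..++WW+.##.++++++.#..+++++++++++++++++++++++++++++++++
117 +++++++....######.###########RRRRRR##################################################################.+++WW+.##.+++++.##..++++...++++++++++++++++++++++++++
118 ++++++++++...##RRRR##########.RRRRR.################################################################..+++W+.##..++++..##.....+..++++++++
[... 14199 characters left out ...]
...+..................+.+.............+.....................
208 ................................................................................++.........................................................................
209 ...............................................................................+++...........+.++.++++++++++++.............................................
210 .............................................................................++...............++++++++++++++..+++.+.++++++++.+++...........................
211 ............................................................................+++...................................++.++++++++++++++++++++++++..............
```

The pan is upright on the table at about cols 240–280, rows 154–190, with its handle end at (327,156). The load is still in it. It stopped against the nippers, so its lip must have hung low. I'll check the saved lift frame to see whether the pan drooped in the grip.

```bash
cat >>h.py <<'E'
def sym(v):
    H,S,V=map(int,v)
    if S>110 and V>80:
        return 'R' if H<8 or H>172 else 'Y' if 16<H<32 else 'G' if 60<H<84 else 'T' if 84<=H<100 else 'B' if 100<=H<125 else 'o'
    return 'W' if V>185 else '#' if V<60 else '+' if V>115 else '.'
def amap(im,r0,r1,c0,c1,st=1):
    h=cv2.cvtColor(im,cv2.COLOR_RGB2HSV)
    for r in range(r0,r1,st):print(r,''.join(sym(h[r,c]) for c in range(c0,c1)))
E
python3 - <<'E'
from h import *
s2=np.load("s2.npy");amap(s2,195,262,262,345)
s1=np.load("s1.npy");print();amap(s1,205,250,262,320)
E
```

```text
195 +++++++++++++++++++++++++++++++++++++++++++++++++++.....................+++++WWWWWW
196 ++++++++++++++++++++++++++++++++++++++++++++++++++........................++++WWWWW
197 +++++++++++++++++++++++++++++++++++++++++++++++++...........................+++WWWW
198 +++++++++++++++++++++++++++++++++++++++++++++++++............................+++WWW
199 +++++++++++++++++++++++++++++++++++++++++++++++++..............................+++W
200 +++++++++++++++++++++++++++++++++++++++++++++++++...............................+++
201 +++++++++++++++++++++++++++++++++++++++++++++++++................................++
202 +++++++++++++++++++++++++++++++++++++++++++++++++.................................+
203 ++++++++++++++++++++++++++++++++++++++++++WRR++++....#.............................
204 +++++++++++++++++++++++++++++++++++++++++WRRRR+++..................................
205 ++++++++++++++++++++++++++++++++++++++++WRRRRR++++...##............................
206 +++++++++++++++++++++++++++++++++++++++RRRRRR+++++....#............................
207 +++++++++++++++++++++++++++++++++++++++R
[... 6931 characters left out ...]
####...
239 +++++++++++++++++++++...+..................###..#######...
240 +++++++++++++++++++++............................######...
241 ++++++++++++++++++++++......++..........++++.....#######..
242 ++++++++++++++++++++++..................+........#######..
243 +++++++++++++++++++++++..........................########.
244 +W++++++++++++++++++++++......................#...########
245 WWW+++++++++++++++++++++.....................###..########
246 +++++++++++++++++++++++++...#................###..########
247 +++++++++++++++++++++++++...#.................##...#######
248 +++++++++++++++++++++++++...#..................#...#######
249 ++++++++++++++++++++++++++.........................#######
```

The lip corner stays at (282,233) in both lift frames, so the pan pivoted in the pinch and dragged its lip. I'll re-grasp nearer the tray with the tool leaned back about 42°, so that the gripper body braces on the handle top behind the pinch. First I'll locate the pan.

```bash
python3 - <<'E'
from h import *
t=np.load("t4.npy");h=cv2.cvtColor(t,cv2.COLOR_RGB2HSV)
m=cv2.inRange(h,(0,150,90),(7,255,255))|cv2.inRange(h,(173,150,90),(179,255,255))
k,l,st,c=cv2.connectedComponentsWithStats(m)
bl=[c[i] for i in range(1,k) if st[i,4]>12 and 280<c[i][0]<345 and 145<c[i][1]<200];print(bl)
T0=cv2.imread("pics/top0.png")[:,:,::-1].copy();h=cv2.cvtColor(T0,cv2.COLOR_RGB2HSV)
m=cv2.inRange(h,(0,150,90),(7,255,255))|cv2.inRange(h,(173,150,90),(179,255,255))
k,l,st,c=cv2.connectedComponentsWithStats(m)
b0=[c[i] for i in range(1,k) if st[i,4]>12 and 290<c[i][0]<350 and 145<c[i][1]<200];print(b0)
a0=[ray("top",x,46)[:2] for x in sorted(b0,key=lambda v:v[0])];a1=[ray("top",x,46)[:2] for x in sorted(bl,key=lambda v:v[0])]
def ang(a):d=a[0]-a[1];return np.degrees(np.arctan2(d[1],d[0])),np.linalg.norm(d)
print(ang(a0),ang(a1))
y=ang(a1)[0];f=np.array([np.cos(np.radians(y)),np.sin(np.radians(y))])
# blob x in pan frame from old pose
f0=np.array([np.cos(np.radians(ang(a0)[0])),np.sin(np.radians(ang(a0)[0]))])
for a in a0:print("old blob pan-x",(a-[457,-9])@f0,(a-[457,-9])@[-f0[1],f0[0]])
# front collar spans pan x -75..; end at -200
O=np.mean([a1[0]+f*93,a1[1]+f*195],axis=0);print("yaw",y,"O",O)
L=np.array([-f[1],f[0]])
for c in((55,50,14),(55,-50,14),(-55,53,28),(-55,-53,28),(-200,0,42)):
    P=np.r_[O+c[0]*f+c[1]*L,c[2]];print(c,proj("top",P).round(1),proj("side",P).round(1))
for cx in(55,40):print(cx)
s=np.load("s4.npy");amap(s,195,255,255,330)
E
```

```text
[array([324.16129032, 155.93548387]), array([291.18421053, 162.55263158])]
[array([307.07692308, 182.41025641]), array([339.72727273, 191.27272727])]
(np.float64(73.91281265078908), np.float64(96.49556510393914)) (np.float64(100.6066563639023), np.float64(96.47226581611959))
old blob pan-x -94.79997871109003 -2.4427106548469517
old blob pan-x -191.2955438150292 -2.442710654846948
yaw 100.6066563639023 O [473.23906828  37.83837508]
(55, 50, 14) [243.7 191.1] [275.3 226.2]
(55, -50, 14) [237.1 157.8] [298.3 215.1]
(-55, 53, 28) [280.8 184.1] [297.7 239.3]
(-55, -53, 28) [273.6 148.5] [322.6 226.3]
(-200, 0, 42) [326.7 155.6] [346.1 252.3]
55
40
195 BBB+++++++++++++++++++++++++++++++++++++++++++++++++++++.################..
196 B+++++++++++++++++++++++++++++++++++++++++++++++++++++++.##################
197 +++++++++++++++++++++++++++++++++++++++++++++++++++++++..##################
198 +++++++++++++++++++++++++++++++++++++++++++++++++++++++.#####..############
199 ++++++++++++++++++++++++++++++++++++++++++++++++++++++RR.#####..###########
200 +++++++++++++++++++++++++++++++++++++++++++++
[... 3650 characters left out ...]
++++++++++++++++++++++++++..+...########.+++++++++++++++++++
247 +++++++++++++++++++++++++++++++++++++++++++++..#######..+++++++++++++++++++
248 +++++++++++++++++++++++++++++++++++++++++++++..#######..+++++++++++++++++++
249 +++++++++++++++++++++++++++++++++++++++++++++..#######..+++++++++++++++++++
250 +++++++++++++++++++++++++++++++++++++++++++++..#######..+++++++++++++++++++
251 ++++++++++++++++++++++++++WWW+++++++++++++++++.#######..+++++++++++++++++++
252 +++++++++++++++++++++++++++WW+++++++++++++++++.#######..+++++++++++++++++++
253 ++++++++++++++++++++++++++++++++++++++++++++++.#######..+++++++++++++++++++
254 ++++++++++++++++++++++++++++++++++++++++++++++..######..+++++++++++++++++++
```

```bash
python3 - <<'E'
from h import *
planG([((498,-95,115),tool(100.6,-40),10),((498,-95,42),tool(100.6,-40),5)])
E
```

```text
xyz [[0.0277, 0.0101, 0.0113], [0.0264, 0.0113, 0.0128], [0.0249, 0.0124, 0.0142], [0.0232, 0.0136, 0.0154], [0.0216, 0.0146, 0.0164], [0.0197, 0.0156, 0.0175], [0.0177, 0.0165, 0.0182], [0.0157, 0.0173, 0.0189], [0.0135, 0.0182, 0.0193], [0.0114, 0.0188, 0.0197]] 
 rot [[0.9, 4.0, -2.4], [0.9, 4.0, -2.4], [0.9, 3.9, -2.5], [0.9, 4.0, -2.4], [0.8, 4.0, -2.4], [0.9, 4.0, -2.4], [0.9, 3.9, -2.4], [0.9, 4.0, -2.5], [0.9, 4.0, -2.4], [0.9, 4.0, -2.4]]
 xyz [[-0.0094, 0.0, 0.0112], [-0.0094, 0.0, 0.0112], [-0.0094, 0.0, 0.0111], [-0.0094, 0.0, 0.0112], [-0.0094, 0.0, 0.0112]] 
 rot [[-0.0, -0.0, -0.0], [-0.0, -0.0, -0.0], [-0.0, -0.0, -0.0], [-0.0, -0.0, -0.0], [-0.0, -0.0, -0.0]]
```

Emit:
step_arm(
  xyz=[
    [0.0277,0.0101,0.0113],
    [0.0264,0.0113,0.0128],
    [0.0249,0.0124,0.0142],
    [0.0232,0.0136,0.0154],
    [0.0216,0.0146,0.0164],
    [0.0197,0.0156,0.0175],
    [0.0177,0.0165,0.0182],
    [0.0157,0.0173,0.0189],
    [0.0135,0.0182,0.0193],
    [0.0114,0.0188,0.0197],
  ],
  rot=[
    [0.9,4,-2.4],
    [0.9,4,-2.4],
    [0.9,4,-2.4],
    [0.9,4,-2.4],
    [0.9,4,-2.4],
    [0.9,4,-2.4],
    [0.9,4,-2.4],
    [0.9,4,-2.4],
    [0.9,4,-2.4],
    [0.9,4,-2.4],
  ],
  gripper=[1,1,1,1,1,1,1,1,1,1],
)

```text
time: 24.65
ee_pos: [493.1, -60.1, 77.8]
orientation: [-3.14, -0.707, 1.758]
contact_force: [0.6, -0.8, -0.8]
grip_width: 87.8
grip_force: 0.0
```

```bash
python3 - <<'E'
from h import *
o=get_obs();print(o["q"].round(2),o["ee_pos"])
planG([((498,-95,60),tool(100.6,-40),4),((498,-95,42),tool(100.6,-40),3)])
E
```

```text
[-0.63  0.65  1.54  0.46  1.52 -0.97] [493.10257113 -60.07763709  77.77837332]
 xyz [[-0.0097, -0.0004, 0.0099], [-0.0097, -0.0004, 0.0099], [-0.0096, -0.0004, 0.01], [-0.0096, -0.0004, 0.01]] 
 rot [[-0.0, -0.1, 0.0], [-0.1, -0.1, 0.0], [-0.0, -0.2, 0.1], [-0.1, -0.1, -0.0]]
 xyz [[-0.0039, 0.0, 0.0046], [-0.0038, 0.0, 0.0046], [-0.0039, 0.0, 0.0046]] 
 rot [[0.0, 0.0, -0.0], [0.0, 0.0, -0.0], [0.0, 0.0, -0.0]]
```

Emit:
step_arm(
  xyz=[
    [-0.0097,-0.0004,0.0099],
    [-0.0097,-0.0004,0.0099],
    [-0.0096,-0.0004,0.01],
    [-0.0096,-0.0004,0.01],
    [-0.0039,0,0.0046],
    [-0.0039,0,0.0046],
    [-0.0039,0,0.0046],
    [0,0,0],
    [0,0,0],
  ],
  rot=[
    [0,-0.1,0],
    [0,-0.1,0],
    [0,-0.1,0],
    [0,-0.1,0],
    [0,0,0],
    [0,0,0],
    [0,0,0],
    [0,0,0],
    [0,0,0],
  ],
  gripper=[1,1,1,1,1,1,1,1,1],
)

```text
time: 25.78
ee_pos: [491.8, -66.0, 4.7]
orientation: [-3.139, -0.696, 1.755]
contact_force: [-0.1, -0.7, 0.3]
grip_width: 88.3
grip_force: 0.0
```

```bash
python3 - <<'E'
from h import *
o=get_obs();R=Ro.from_euler("xyz",o["orientation"]);print(o["ee_pos"]-R.apply(TO),o["orientation"],o["contact_force"],o["wrist_torque"])
E
```

```text
[497.69025664 -96.82571355  42.27396219] [-3.13933589 -0.69625414  1.75538534] [-0.08391593 -0.68306598  0.32050959] [-0.30674154 -0.16429727  0.01442346]
```

Emit:
step_arm(
  xyz=[
    [-0.0016,0,0.0019],
    [0,0,0],
    [0,0,0],
    [0,0,0],
    [0,0,0],
    [0,0,0],
    [0,0,0],
    [0,0,0],
    [0,0,0],
    [0,0,0],
  ],
  rot=[
    [0,0,0],
    [0,0,0],
    [0,0,0],
    [0,0,0],
    [0,0,0],
    [0,0,0],
    [0,0,0],
    [0,0,0],
    [0,0,0],
    [0,0,0],
  ],
  gripper=[1,-1,-1,-1,-1,-1,-1,-1,-1,-1],
)

```text
time: 27.02
ee_pos: [492.4, -65.5, 2.1]
orientation: [-3.141, -0.697, 1.755]
contact_force: [3.7, 4.0, -1.2]
grip_width: 20.1
grip_force: 29.9
```

```bash
python3 - <<'E'
from h import *
o=get_obs();R=Ro.from_euler("xyz",o["orientation"]);g=o["ee_pos"]-R.apply(TO);print(g,o["contact_force"],o["wrist_torque"])
planG([(g+[0,0,24],R,4)])
s=snapshot("side");np.save("s5.npy",s);np.save("t5.npy",snapshot("top"))
amap(s,204,238,268,300)
E
```

```text
[498.17480358 -96.40248256  39.72115117] [ 3.71625102  4.03484572 -1.17165398] [ 0.0877519  -0.86353618 -1.00325939]
 xyz [[0.0039, -0.0, -0.0046], [0.0038, -0.0, -0.0046], [0.0039, -0.0, -0.0046], [0.0038, -0.0, -0.0046]] 
 rot [[0.0, 0.0, 0.0], [0.0, 0.0, 0.0], [0.0, 0.0, 0.0], [0.0, 0.0, 0.0]]
204 ++++++++++++++++++++++++++++++++
205 ++++++++++++++++++++++++++++++++
206 ++++++++++++++++++++++++++++++++
207 ++++++++++++++++++++++++++++++++
208 ++++++++++++++++++++++++++++++++
209 ++++++++++++++++++++++++++++++++
210 ++++++++++++++++++++++++++++++.+
211 +++++++++++++++++++++++++++++...
212 ++++++++++++++++++++++++++++..##
213 ++++++++++++++++++++++++++....##
214 ++++++++++++++++++++++++.....###
215 +++++++++++++++++++++++...######
216 WWWWWWW+++++++++++++++...#######
217 WWWWWWWW++++++++++++++..#######.
218 WWWWWWWW++++++++++++++..######..
219 WWWWWWWW++++++++++++++..###...++
220 WWWWWWWW+++++++++++++++.....+++W
221 WWWWWWW++++++++++++++++++++++WWW
222 +++WW++++++++++++++++WWWWWW+++WW
223 ++++++++++++++++++++WWWWWWWWWWWW
224 ++++++++++++++++++++WWWWWWWWWWWW
225 ++++++++++++++++++++WWWWWWWWWWWW
226 ++++++++++++++++++++WWWWWWWWWWWW
227 +++++++++....+++WWWWWWWWWWWWWWWW
228 ++++++++......++WYYWWWWWWWWWWWWW
229 ++++++++.......++YYYYWW+WWWWWWWW
230 ++++++++........++WoYoW++++WWWWW
231 +++++++++.........++++++++++++WW
232 ++++++++++.........+++++++++++++
233 ++++++++++++.........+++++++++++
234 +++++++++++++.........++++++BB++
235 +++++++++++++++........++++BBBB+
236 +++++++++++++++++........+++BBBB
237 ++++++++++++++++++........++++++
```

Emit:
step_arm(
  xyz=[
    [0.0039,0,-0.0046],
    [0.0039,0,-0.0046],
    [0.0039,0,-0.0046],
    [0.0039,0,-0.0046],
    [0,0,0],
  ],
  rot=[
    [0,0,0],
    [0,0,0],
    [0,0,0],
    [0,0,0],
    [0,0,0],
  ],
  gripper=[-1,-1,-1,-1,-1],
)

```text
time: 27.75
ee_pos: [491.0, -60.7, 25.5]
orientation: [-3.137, -0.705, 1.754]
contact_force: [5.6, 28.4, -11.4]
grip_width: 19.9
grip_force: 30.0
```

```bash
python3 - <<'E'
from h import *
o=get_obs();R=Ro.from_euler("xyz",o["orientation"]);g=o["ee_pos"]-R.apply(TO);print(g,o["orientation"],o["contact_force"])
s=snapshot("side");np.save("s6.npy",s)
amap(s,206,252,266,320)
E
```

```text
[496.98276095 -91.89723504  62.76176413] [-3.13655213 -0.7054693   1.75373153] [  5.58360471  28.44860263 -11.42368298]
206 ++++++++++++++++++++++++++++++++++++RRRRR++++++++RRRRR
207 +++++++++++++++++++++++++++++++++++RRRRR+++++++RRRRRRR
208 ++++++++++++++++++++++++++++++++++RRRRR++++++RRRRRRRRR
209 ++++++++++++++++++++++++++++++++++RRRRR+++WRRRRRRRRRR+
210 ++++++++++++++++++++++++++++++++..RRRR++RRRRRRRRRR++++
211 +++++++++++++++++++++++++++++++....R+++RRRRRRRRR++++++
212 ++++++++++++++++++++++++++++++..##....+RRRRRRR++++++++
213 ++++++++++++++++++++++++++++....###....RRRR+++++++++++
214 ++++++++++++++++++++++++++.....####.....++++++++++++++
215 +++++++++++++++++++++++++...#######........+++++++++++
216 WWWWWWWWW+++++++++++++++...#######..........++++++++++
217 WWWWWWWWWW++++++++++++++..####................++++++++
218 WWWWWWWWWW++++++++++++++..##....+++++...........++++++
219 WWWWWWWWWW+++++++++++++++....++++WW++++...........++++
220 WWWWWWWWWW+++++++++++++WWW+++++WWWWWWW++............++
221 WWWWWWWWW+++++++++++++WWWWWWWWWWWWWWWWW++++...........
222 +++++WW+++++++++++++++WWWWWWWWWW
[... 1033 characters left out ...]
++++++++++++++++++++++++.........+++++++++++++.####
241 +++++++++++++++++++++++++++++.....+++++++++++++++..###
242 +++++++++++++++++++++++++++++++.++++++++++++++++++..##
243 ++++++++++++++++++++++++++++++++++++++++++++++++++..##
244 +++++++++++++++++++++++++++++++++++++++++++++++++++..#
245 +++++++++++++++++++++++++++++++++++++++++++++++++++..#
246 ++++++++++++++++++++++++++++++++++++++++++++++++++++..
247 +++++++++++++++++++++++++++++++++++++++++++++++++++++.
248 +++++++++++++++++++++++++++++++++++++++++++++++++++++.
249 ++++++++++++++++++++++++++++++++++++++++++++++++++++++
250 ++++++++++++++++++++++++++++++++++++++++++++++++++++++
251 +++++++++++++++WWW++++++++++++++++++++++++++++++++++++
```

The brace works, but the lip has caught under the nippers (28 N pull). I'll lower the pan, draw it back about 30 mm, and lift again.

Emit:
step_arm(
  xyz=[
    [-0.0039,0,0.0046],
    [-0.0039,0,0.0046],
    [-0.0039,0,0.0046],
    [-0.0031,0,0.0037],
    [0,0,0],
    [-0.0046,0,-0.0039],
    [-0.0061,0,-0.0051],
    [-0.0061,0,-0.0051],
    [-0.0061,0,-0.0051],
    [0,0,0],
  ],
  rot=[
    [0,0,0],
    [0,0,0],
    [0,0,0],
    [0,0,0],
    [0,0,0],
    [0,0,0],
    [0,0,0],
    [0,0,0],
    [0,0,0],
    [0,0,0],
  ],
  gripper=[-1,-1,-1,-1,-1,-1,-1,-1,-1,-1],
)

```text
time: 29.05
ee_pos: [495.2, -88.4, 2.3]
orientation: [-3.133, -0.711, 1.753]
contact_force: [3.8, 36.3, -8.3]
grip_width: 20.1
grip_force: 29.9
```

Emit:
step_arm(
  xyz=[
    [0.0039,0,-0.0046],
    [0.0039,0,-0.0046],
    [0.0039,0,-0.0046],
    [0.0039,0,-0.0046],
    [0,0,0],
  ],
  rot=[
    [0,0,0],
    [0,0,0],
    [0,0,0],
    [0,0,0],
    [0,0,0],
  ],
  gripper=[-1,-1,-1,-1,-1],
)

```text
time: 29.68
ee_pos: [496.7, -95.1, 26.9]
orientation: [-3.137, -0.695, 1.756]
contact_force: [0.2, 0.4, -3.6]
grip_width: 19.2
grip_force: 29.9
```

```bash
python3 - <<'E'
from h import *
o=get_obs();R=Ro.from_euler("xyz",o["orientation"]);g=o["ee_pos"]-R.apply(TO);print(g,o["orientation"],o["contact_force"])
s=snapshot("side");np.save("s7.npy",s);np.save("t7.npy",snapshot("top"))
amap(s,206,256,266,330)
E
```

```text
[ 502.72676763 -125.88352835   64.49593798] [-3.13731836 -0.69545014  1.7557215 ] [ 0.17613764  0.39862807 -3.63382058]
206 +++++++++++++++++++++++++++++++++++RRRRRR+++++++++RRRRRRR+++++++
207 +++++++++++++++++++++++++++++++++++RRRRR+++++++RRRRRRRRR++++++++
208 ++++++++++++++++++++++++++++++++++RRRRR++++++RRRRRRRRRR+++++++++
209 ++++++++++++++++++++++++++++++++++RRRRR+++WRRRRRRRRRR++++++++++.
210 ++++++++++++++++++++++++++++++++..RRRR++RRRRRRRRRR+++++++++....#
211 +++++++++++++++++++++++++++++++....R.++RRRRRRRRR+++++++++++..###
212 ++++++++++++++++++++++++++++++...##...+RRRRRRR++++++++++++++..##
213 ++++++++++++++++++++++++++++....#####..RRRR++++++++++++++++++...
214 ++++++++++++++++++++++++++.....######...+++++++++++++++++++++++.
215 +++++++++++++++++++++++++...########.....+++++++++++++++++++++++
216 WWWWWWWWW+++++++++++++++...#######........++++++++++++++++++++++
217 WWWWWWWWWW++++++++++++++..#######............+++++++++++++++++++
218 WWWWWWWWWW++++++++++++++..#####...++...........+++++++++++++++++
219 WWWWWWWWWW++++++++++++++..####..+++++............+++++++++++++++
220 WWWWWWWWWW
[... 1769 characters left out ...]
+++..#####
246 ++++++++++++++++++++++++++++++++++++++++++++++++++++++++++..####
247 ++++++++++++++++++++++++++++++++++++++++++++++++++++++++++..####
248 +++++++++++++++++++++++++++++++++++++++++++++++++++++++++++..###
249 +++++++++++++++++++++++++++++++++++++++++++++++++++++++++++..###
250 ++++++++++++++++++++++++++++++++++++++++++++++++++++++++++++..##
251 +++++++++++++++WWW+++++++++++++++++++++++++++++++++++++++++++.##
252 ++++++++++++++++WW+++++++++++++++++++++++++++++++++++++++++++..#
253 ++++++++++++++++++++++++++++++++++++++++++++++++++++++++++++++..
254 +++++++++++++++++++++++++++++++++++++++++++++++++++++++++++++++.
255 +++++++++++++++++++++++++++++++++++++++++++++++++++++++++++++++.
```

```bash
python3 - <<'E'
from h import *
amap(np.load("t7.npy"),148,200,235,318)
E
```

```text
148 R.+++++++++++++......+WWWWWWWWW+++++++++++++++..+++++++++++++++++++++++++++...+....
149 ..+++++++++++++.....+WWWWWWWWWWWW+++++++++++++++++++...............................
150 ...................++WWWWWWWWWWWWW++++++++++++++++++++++++++++.....................
151 ..+....+..++......++WWWWWWWWWWWWWWW+++++++++++++++++++++++++++++++++++++++.........
152 ..+++++++++......++WWWWWWWWWWWWWWWWWW++++++++++++++..++++++++++++++++++++.....#.#..
153 ..++++++........++WWWWWWWWWWWWWWWWWWWWW+++++++++++++...+.++.+.........+....#..#.##.
154 ..+++++++......++WWWWWWWWWWWWWWWWWWWWWW++++++++++++++++++++++++++++++++++..##.#####
155 ...++++++.....++WWWWWWWWWWWWWWWWWWWWWWWWW++++++++++++++++++++++++++++++++.....#..##
156 ...+++++.....++WWWWWWWWWWWWWWWWWWWWWWWWWWW++++++++++++++++++++++++++........#..##..
157 ....+++.....++WWWWWWWWWWWWWWWWWWWWWWWWWWWWWW+++++++++++++++++++..........###..###.#
158 ##..........++WWWWWWWWWWWWWWWWWWWWWWWWWWWWW++++++++++++++++.+++.....#....######.#..
159 ...........++WWWWWWWWWWWWWWWWWWWWWWWWWWWWWWWWW++++++++++++++RRR...#.##.##..#.#.#..#
160 ..........++WWWWWWWWWWWWWWWWWWWWWWWWWWWW
[... 2775 characters left out ...]
 +++++++++++++++++WWWWWWWWWWWWWWWWWWWWWWWWWWWWWWWWWWWWWWWWWWW++.+WWWWWWWWWWWWWWWWWWW
193 ++++++++++++++++++WWWWWWWWWWWWWWWWWWWWWWWWWWWWWWWWWWWWWWWWW++.+WWWWWWWWWWWWWWWWWWWW
194 ++++++++++++++++++++WWWWWWWWWWWWWWWWWWWWWWWWWWWWWWWWWWWWWWW+..+WWWWWWWWWWWWWWWWWWWW
195 .++++++++++++++++++W+WWWWWWWWWWWWWWWWWWWWWWWWWWWWWWWWWWWWW+..+WWWWWWWWWWWWWWWWWWWWW
196 ...++++++++++++++++++WWWWWWWWWWWWWWWWWWWWWWWWWWWWWWWWWWWW+..+WWWWWWWWWWWWWWWWWWWWWW
197 ....+++++++++++++++++++WWWWWWWWWWWWWWWWWWWWWWWWWWWWWWWWWW+.+WWWWWWWWWWWWWWWWWWWWWWW
198 .++..+++++++++++++++++++WWWWWWWWWWWWWWWWWWWWWWWWWWWWWWWW+.++WWWWWWWWWWWWWWWWWWWWWWW
199 .+++...+++++++++++++++++++WWWWWWWWWWWWWWWWWWWWWWWWWWWWW+..+WWWWWWWWWWWWWWWWWWWWWWWW
```

```bash
cat >>h.py <<'E'
from scipy.optimize import least_squares
def fitpan(obs,yaw0,n="side"):  # obs: list (panpoint,px); unknown gx,tilt,yaw about known grasp G
    o=get_obs();R=Ro.from_euler("xyz",o["orientation"]);g=o["ee_pos"]-R.apply(TO)
    def M(t,y):
        s=np.radians(t);y=np.radians(y);f0=np.array([np.cos(y),np.sin(y),0]);f=f0*np.cos(s)-Zv*np.sin(s);u=f0*np.sin(s)+Zv*np.cos(s)
        return np.c_[f,np.cross(u,f),u]
    def res(v):
        m=M(v[1],v[2]);return np.r_[np.concatenate([proj(n,g+m@(np.array(c)-[v[0],0,42]))-p for c,p in obs]),(v[2]-yaw0)/2]
    r=least_squares(res,[-140,5,yaw0]);v=r.x;m=M(v[1],v[2])
    print("gx,tilt,yaw",v.round(1),"res",r.fun.round(1),"lip",(g+m@(np.array([55-v[0],0,-42]))).round(1),"G",g.round(1));return v
E
python3 - <<'E'
from h import *
fitpan([((55,55,0),(276.3,231.5)),((-55,55,0),(299,243.8)),((-75,0,42),(317,227.5))],100.6)
fitpan([((55,55,0),(276.3,231.5)),((-55,55,0),(299,243.8))],100.6)
amap(np.load("s4.npy"),224,249,272,320)
y=np.radians(100.6);f=np.array([np.cos(y),np.sin(y),0]);L=np.array([-f[1],f[0],0]);O=np.array([473.2,37.8,0])
for c in((55,55,0),(-55,55,0),(-75,0,42)):print(proj("side",O+c[0]*f+c[1]*L+[0,0,c[2]]))
E
```

```text
gx,tilt,yaw [-163.4    5.5   99.5] res [-0.  -0.9 -0.2  0.8 -0.5  1.2 -0.6] lip [467.7  84.    1.7] G [ 502.8 -126.4   64.6]
gx,tilt,yaw [-163.8    5.9   99.6] res [-0.1 -0.5 -0.3  1.  -0.5] lip [4.672e+02 8.400e+01 4.000e-01] G [ 502.8 -126.4   64.6]
224 +++++++++++++..###...............###############
225 ++++++++++++++.###..............#############...
226 ++++++++++++++.####.............######.........+
227 ++++++..+++++++.###............##..YYY.....+++++
228 +++++.....++WWoo####....#.######.YYYYY.+++++++WW
229 ++++.......++W++.###############.YYYY..+++++WRRR
230 ++++........++++.###############.......+++++RRRR
231 +++++.........++.################......+++++RRRR
232 ++++++...........###############.......+++++++++
233 ++++++++.........############...........++++++++
234 ++++++++++........##########........##..........
235 +++++++++++.......#########....#########........
236 +++++++++++++......########Y..##########......RR
237 +++++++++++++++....#######.Y.###########...++++R
238 ++++++++++++++++....######.Y.##########..+++++++
239 +++++++++++++++++...#######..##########..+++++++
240 ++++++++++++++++++...##################..+++++++
241 +++++++++++++++++++..#################..++++++++
242 ++++++++++++++++++++..################..++++++++
243 +++++++++++++++++++++..##.###########..+++++++++
244 ++++++++++++++++++++++.......#########.+++++++++
245 +++++++++++++++++++++++......#########.+++++++++
246 ++++++++++++++++++++++++..+...########.+++++++++
247 ++++++++++++++++++++++++++++..#######..+++++++++
248 ++++++++++++++++++++++++++++..#######..+++++++++
[274.06543471 230.29755684]
[296.89854138 246.84269415]
[315.22415322 231.96498731]
```

The hand slipped along the handle. The fit gives a grip at x≈-163 with the lip now just clear of the nippers. I'll drag the pan back 30 mm, set it down, and re-grasp at x≈-135 with a steeper lean for a firm brace.

Emit:
step_arm(
  xyz=[
    [-0.0057,0,-0.0048],
    [-0.0057,0,-0.0048],
    [-0.0057,0,-0.0048],
    [-0.0057,0,-0.0048],
    [-0.0048,0,0.0057],
    [-0.0048,0,0.0057],
    [-0.0048,0,0.0057],
    [0,0,0],
    [0,0,0],
    [0,0,0],
  ],
  rot=[
    [0,0,0],
    [0,0,0],
    [0,0,0],
    [0,0,0],
    [0,0,0],
    [0,0,0],
    [0,0,0],
    [0,0,0],
    [1,0,0],
    [-1,0,0],
  ],
  gripper=[-1,-1,-1,-1,-1,-1,-1,-1,1,1],
)

```text
time: 31.02
ee_pos: [502.9, -124.2, 5.1]
orientation: [-3.14, -0.696, 1.756]
contact_force: [0.1, -0.1, 0.8]
grip_width: 37.3
grip_force: 0.0
```

```bash
python3 - <<'E'
from h import *
o=get_obs();R=Ro.from_euler("xyz",o["orientation"]);g=o["ee_pos"]-R.apply(TO);print(g,o["contact_force"])
y=np.radians(100.0);f=np.array([np.cos(y),np.sin(y),0])
t=g+30*f;t[2]=48;e=t.copy();e[2]=42
planG([(t,tool(100,-46),4),(e,tool(100,-46),1)])
s=snapshot("side");amap(s,222,262,270,335)
E
```

```text
[ 508.8341003  -155.07432809   42.68514813] [ 0.08396632 -0.0965289   0.84703819]
 xyz [[0.0079, 0.0002, 0.0038], [0.0078, 0.0002, 0.0039], [0.0077, 0.0002, 0.0041], [0.0076, 0.0001, 0.0043]] 
 rot [[-0.1, 1.5, 0.1], [-0.2, 1.6, 0.1], [-0.1, 1.5, 0.1], [-0.1, 1.5, 0.2]]
 xyz [[-0.0043, 0.0, 0.0042]] 
 rot [[-0.0, 0.0, -0.0]]
222 +++++++++++++++++++++++++++++++++++++........++++++++++++++++++++
223 ++++++++++++++++++++++++++++++++++++++.........++++++++++++++++++
224 +++++++++++++++++++++++++++++++++++++++..........++++++++++++++++
225 +++++++++++++++++++++++++++++++++++++++++.........+++++++++++++++
226 ++++++++++++++++++++++++++++++++WWWWW++++++.........+++++++++++++
227 ++++++++++++++++++++++++++WWWW+++WWWWWW+++++..........+++++++++++
228 +++++++++++++++++++++++++WWWWWWW+WWWWWWWW+++++.........++++++++++
229 ++++++++++++++++++++++++WWWWWWWWWWWWWWWWWW+++++..........++++++++
230 ++++++++++++++++++++++++WWWWWWWWWWWWWWWWWW+++++++.........+++++++
231 ++++++++++++++++++++++++WWWWWWWWWWWWWWWWW+++++++++........+++++++
232 ++++++++++++++++++++++++WWWWWWWWWWWWWWWW+++++++++++......++++++++
233
[... 1326 characters left out ...]

252 ++++++++++++WW++++++++++++++++++++++++++++++++++++++++++++..#####
253 +++++++++++++++++++++++++++++++++++++++++++++++++++++++++++..####
254 +++++++++++++++++++++++++++++++++++++++++++++++++++++++++++..####
255 ++++++++++++++++++++++++++++++++++++++++++++++++++++++++++++..###
256 +++++++++++++++++++++++++++++++++++++++++++++++++++++++++++++.###
257 +++++++++++++++++++++++++++++++++++++++++++++++++++++++++++++..##
258 ++++++++++++++++++++++++++++++++++++++++++++++++++++++++++++++.##
259 ++++++++++++++++++++++++++++++++++++++++++++++++++++++++++++++..#
260 +++++++++++++++++++++++++++++++++++++++++++++++++++++++++++++++..
261 ++++++++++++++++++++++++++++++++++++++++++++++++++++++++++++++++.
```

Emit:
step_arm(
  xyz=[
    [0,0,0],
    [0,0,0],
    [0.0079,0,0.0038],
    [0.0078,0,0.0039],
    [0.0077,0,0.0041],
    [0.0076,0,0.0043],
    [-0.0043,0,0.0042],
    [0,0,0],
    [0,0,0],
    [0,0,0],
  ],
  rot=[
    [0,0,0],
    [0,0,0],
    [0,1.5,0],
    [0,1.5,0],
    [0,1.5,0],
    [0,1.5,0],
    [0,0,0],
    [0,0,0],
    [0,0,0],
    [0,0,0],
  ],
  gripper=[0.2,0.2,0.2,0.2,0.2,0.2,0.2,0.2,-1,-1],
)

```text
time: 32.33
ee_pos: [496.5, -91.3, 8.1]
orientation: [-3.139, -0.801, 1.755]
contact_force: [0.0, 0.1, 0.7]
grip_width: 34.9
grip_force: 0.0
```

Emit:
step_arm(
  xyz=[
    [0,0,0],
    [0,0,0],
    [0,0,0],
    [0,0,0],
    [0,0,0],
  ],
  rot=[
    [0,0,0],
    [0,0,0],
    [0,0,0],
    [0,0,0],
    [0,0,0],
  ],
  gripper=[-1,-1,-1,-1,-1],
)

```text
time: 32.95
ee_pos: [496.5, -91.2, 8.0]
orientation: [-3.139, -0.801, 1.755]
contact_force: [-0.2, 0.6, 1.5]
grip_width: 19.5
grip_force: 30.0
```

```bash
python3 - <<'E'
from h import *
o=get_obs();R=Ro.from_euler("xyz",o["orientation"]);g=o["ee_pos"]-R.apply(TO);print(g,o["orientation"],o["contact_force"])
planG([(g+[0,0,30],R,4)])
s=snapshot("side");amap(s,228,254,278,335)
E
```

```text
[ 503.05463345 -125.8101078    42.13955917] [-3.13878375 -0.80117517  1.75474519] [-0.21354348  0.61790535  1.47797042]
 xyz [[0.0054, -0.0, -0.0052], [0.0054, -0.0, -0.0052], [0.0054, -0.0, -0.0053], [0.0053, -0.0001, -0.0052]] 
 rot [[0.0, 0.0, 0.0], [0.0, 0.0, 0.0], [0.0, 0.0, 0.0], [0.0, 0.0, 0.0]]
228 +++++++++++++++++WWWWWWWWWWWWWWWW+++++.........++++++++++
229 ++++++++++++++++WWWWWWWWWWWWWWWWWW+++++..........++++++++
230 ++++++++++++++++WWWWWWWWWWWWWWWWWW++++++..........+++++++
231 ++++++++++++++++WWWWWWWWWWWWWWWWWW++++++++........+++++++
232 ++++++++++++W+++WWWWWWWWWWWWWWWW+++++++++++......++++++++
233 ++++.....++WWWWWWWWWWWWWWWWWWWWW+++TTTTTTT+++.++++...++++
234 ++++......++WooWWWWWWWWWWWWWWWWW++++TTTTTT++++++++...++++
235 ++++.......++WoYYWW++WWWWWWWWWWW+++++++++++++WRRRRR++++++
236 ++++.........++ooW++++++WWWWW++++++++++++++++RRRRRRR++++.
237 +++++.........++++++++++++++++++++++++++++++RRRRRRRRR++..
238 +++++++.........++++++++++++++++++++++++++.+RRRRRRRRRRR..
239 +++++++++........+++++++++++++++++++++++++.+RRRRRRRRRRR..
240 ++++++++++........++++++BB+++++++++++++++...RRRRRRRRRRR..
241 ++++++++++++........+++BBBB++++++++++.++....RRRRRRRRR.##.
242 +++++++++++++........+++BBBB++++++...........RRRRR...####
243 ++++++++++++++.........++++++++++..............#####..###
244 +++++++++++++++..........+++++..............########...##
245 +++++++++++++++++.........++............++..########...##
246 ++++++++++++++++++....................++++..#############
247 +++++++++++++++++++.................+++++++..############
248 ++++++++++++++++++++...............+++++++++.#######...##
249 ++++++++++++++++++++++...........+++++++++++..#######.###
250 +++++++++++++++++++++++........++++++++++++++.###########
251 +++WWW++++++++++++++++++.....++++++++++++++++..##########
252 ++++WW+++++++++++++++++++++++++++++++++++++++..##########
253 ++++++++++++++++++++++++++++++++++++++++++++++.##########
```

Emit:
step_arm(
  xyz=[
    [0.0054,0,-0.0052],
    [0.0054,0,-0.0052],
    [0.0054,0,-0.0052],
    [0.0054,0,-0.0052],
    [0,0,0],
  ],
  rot=[
    [0,0,0],
    [0,0,0],
    [0,0,0],
    [0,0,0],
    [0,0,0],
  ],
  gripper=[-1,-1,-1,-1,-1],
)

```text
time: 33.62
ee_pos: [496.7, -91.3, 38.5]
orientation: [-3.14, -0.8, 1.755]
contact_force: [-0.6, -0.6, -3.4]
grip_width: 19.7
grip_force: 30.0
```

```bash
python3 - <<'E'
from h import *
o=get_obs();R=Ro.from_euler("xyz",o["orientation"]);g=o["ee_pos"]-R.apply(TO);print(g,o["contact_force"])
s=snapshot("side");np.save("s8.npy",s);amap(s,217,252,274,335)
for t in(0,4,8,9):
  y=np.radians(100.3);f0=np.array([np.cos(y),np.sin(y),0]);s=np.radians(t);f=f0*np.cos(s)-Zv*np.sin(s);u=f0*np.sin(s)+Zv*np.cos(s);m=np.c_[f,np.cross(u,f),u]
  print(t,[proj("side",g+m@(np.array(c)-[-133,0,42])).round(1).tolist() for c in((55,55,0),(-55,55,0),(-75,0,42))])
E
```

```text
[ 503.26377155 -125.8140796    72.63761836] [-0.62429225 -0.56363594 -3.421574  ]
217 WW++++++++++++++..#######..+++++++++..........++++++++++++..#
218 WW++++++++++++++..###.....+++WWWW+++++..........+++++++++++..
219 WW++++++++++++++..##.++++++++WWWWWW+++++..........++++++++++.
220 WW++++++++++++++....+WWWWWWW++WWWWWW+++++..........++++++++++
221 W++++++++++++++++..++WWWWWWWWWWWWWWWWW+++++..........++++++++
222 ++++++++++++++++++++WWWWWWWWWWWWWWWWWW+++++++.........+++++++
223 ++++++++++++++++++++WWWWWWWWWWWWWWWWWW++++++++.........++++++
224 ++++++++++++++++++++WWWWWWWWWWWWWWWW+++++++++++.......+++++++
225 ++++++++....++++++++WWWWWWWWWWWWWWWWW+++TTTTTT+++..++++..++++
226 +++++++.......+++WWWWWWWWWWWWWWWWWWWW+++TTTTTTT++++RRR+..++++
227 +++++++........++WWYWWW+WWWWWWWWWWWWW++++++TTT++++RRRRRR+++++
228 ++++++++.........++WoW++++++WWWWWWW++++++++++++++RRRRRRRR+++.
229 ++++++++..........+++++++++++++++++++++++++++++++RRRRRRRRR++.
230 +++++++++...........+++++++++++++++++++++++++++++RRRRRRRRRR..
231 +++++++++++..........++++++++++++++++++++++++++.+RRRRRRRRR..#
232 ++++++++++++..........++
[... 795 characters left out ...]
++...++++++++++++++++++..#########
245 +++++++++++++++++++++++++++++++++++++++++++++++++++..########
246 +++++++++++++++++++++++++++++++++++++++++++++++++++..########
247 ++++++++++++++++++++++++++++++++++++++++++++++++++++..#######
248 ++++++++++++++++++++++++++++++++++++++++++++++++++++..#######
249 +++++++++++++++++++++++++++++++++++++++++++++++++++++..######
250 +++++++++++++++++++++++++++++++++++++++++++++++++++++..######
251 +++++++WWW++++++++++++++++++++++++++++++++++++++++++++.######
0 [[280.9, 227.2], [304.7, 244.2], [323.7, 228.8]]
4 [[281.5, 231.0], [305.3, 246.1], [323.6, 230.0]]
8 [[282.3, 234.9], [306.0, 248.0], [323.6, 231.1]]
9 [[282.6, 235.9], [306.2, 248.5], [323.7, 231.4]]
```

The pan is off the table, nearly level (about 2° droop) with its full weight carried. Now I'll carry it to the riser front.

```bash
cat >>h.py <<'E'
DR=2.;LE=-46.
def G2(into,zl,t,gx=-133,lat=0):
    s=np.radians(t);f=XR*np.cos(s)-Zv*np.sin(s);n=XR*np.sin(s)+Zv*np.cos(s)
    return RIM+into*XR+zl*Zv-(55-gx)*f+42*n+lat*np.array([-XR[1],XR[0],0]), tool(98.7,t-DR+LE)
E
python3 - <<'E'
from h import *
o=get_obs();R=Ro.from_euler("xyz",o["orientation"]);g=o["ee_pos"]-R.apply(TO)
planG([(g+[0,0,48],R,4),(*G2(-45,78,2),14)])
E
```

```text
xyz [[0.0086, -0.0, -0.0084], [0.0086, -0.0, -0.0083], [0.0086, -0.0001, -0.0084], [0.0087, 0.0, -0.0083]] 
 rot [[0.0, 0.0, 0.0], [0.0, 0.0, 0.0], [0.0, 0.0, 0.0], [0.0, 0.0, 0.0]]
 xyz [[0.0099, 0.0017, 0.0095], [0.0098, 0.0018, 0.0095], [0.0099, 0.0016, 0.0095], [0.0098, 0.0017, 0.0096], [0.0099, 0.0016, 0.0095], [0.0099, 0.0016, 0.0095], [0.0098, 0.0015, 0.0095], [0.0099, 0.0015, 0.0096], [0.0099, 0.0015, 0.0095], [0.0098, 0.0015, 0.0096], [0.0099, 0.0014, 0.0095], [0.0098, 0.0014, 0.0096], [0.0099, 0.0013, 0.0095], [0.0099, 0.0013, 0.0096]] 
 rot [[-0.1, 0.0, 0.1], [-0.1, 0.0, 0.1], [-0.1, 0.0, 0.1], [-0.1, 0.0, 0.1], [-0.1, 0.0, 0.1], [-0.1, 0.1, 0.1], [-0.1, -0.0, 0.0], [-0.1, -0.0, 0.1], [-0.1, -0.0, 0.1], [-0.2, -0.0, 0.1], [-0.1, -0.0, 0.1], [-0.1, 0.0, 0.1], [-0.1, 0.0, 0.1], [-0.1, 0.0, 0.1]]
```

Emit:
step_arm(
  xyz=[
    [0.0086,0,-0.0084],
    [0.0086,0,-0.0084],
    [0.0086,0,-0.0083],
    [0.0086,0,-0.0083],
    [0.0099,0.0017,0.0095],
    [0.0098,0.0017,0.0095],
    [0.0099,0.0017,0.0095],
    [0.0098,0.0017,0.0095],
    [0.0099,0.0016,0.0095],
  ],
  rot=[
    [0,0,0],
    [0,0,0],
    [0,0,0],
    [0,0,0],
    [-0.1,0,0.1],
    [-0.1,0,0.1],
    [-0.1,0,0.1],
    [-0.1,0,0.1],
    [-0.1,0,0.1],
  ],
  gripper=[-1,-1,-1,-1,-1,-1,-1,-1,-1],
)

```text
time: 34.8
ee_pos: [492.4, -21.2, 88.2]
orientation: [-3.138, -0.801, 1.742]
contact_force: [0.9, 0.4, -3.6]
grip_width: 19.6
grip_force: 30.0
```

Emit:
step_arm(
  xyz=[
    [0.0099,0.0016,0.0095],
    [0.0098,0.0015,0.0095],
    [0.0099,0.0015,0.0096],
    [0.0099,0.0015,0.0095],
    [0.0098,0.0015,0.0096],
    [0.0099,0.0014,0.0095],
    [0.0098,0.0014,0.0096],
    [0.0099,0.0013,0.0095],
    [0.0099,0.0013,0.0096],
    [0,0,0],
  ],
  rot=[
    [-0.1,0,0.1],
    [-0.1,0,0.1],
    [-0.1,0,0.1],
    [-0.1,0,0.1],
    [-0.1,0,0.1],
    [-0.1,0,0.1],
    [-0.1,0,0.1],
    [-0.1,0,0.1],
    [-0.1,0,0.1],
    [0,0,0],
  ],
  gripper=[-1,-1,-1,-1,-1,-1,-1,-1,-1,-1],
)

```text
time: 36.05
ee_pos: [484.9, 102.5, 92.3]
orientation: [-3.138, -0.801, 1.721]
contact_force: [-0.4, 0.2, -2.3]
grip_width: 20.0
grip_force: 30.0
```

```bash
python3 - <<'E'
from h import *
o=get_obs();R=Ro.from_euler("xyz",o["orientation"]);g=o["ee_pos"]-R.apply(TO);print(g,o["orientation"],o["contact_force"],o["q"].round(2),G2(-45,78,2)[0])
for t in(0,4,8,14):
  y=np.radians(98.7);f0=np.array([np.cos(y),np.sin(y),0]);s=np.radians(t);f=f0*np.cos(s)-Zv*np.sin(s);u=f0*np.sin(s)+Zv*np.cos(s);m=np.c_[f,np.cross(u,f),u]
  P=[g+m@(np.array(c)-[-133,0,42]) for c in((55,55,0),(-55,55,0),(-75,0,42),(55,0,3))]
  print(t,[proj("side",p).round(1).tolist() for p in P],[proj("top",p).round(1).tolist() for p in P])
s=snapshot("side");np.save("s9.npy",s);np.save("t9.npy",snapshot("top"));amap(s,165,215,245,315)
E
```

```text
[490.37840013  67.75816887 126.40346379] [-3.13771126 -0.80124961  1.72066852] [-0.37603438  0.21495825 -2.26701101] [-0.41  0.56  1.71  0.66  1.41 -0.85] [490.44437419  66.84162989 126.53552011]
0 [[250.7, 185.5], [270.0, 199.0], [287.4, 185.0], [263.7, 179.9]] [[183.4, 191.7], [222.5, 185.2], [224.9, 162.2], [180.1, 172.1]]
4 [[251.4, 189.2], [270.6, 200.8], [287.4, 186.1], [264.3, 183.6]] [[185.5, 192.0], [223.9, 185.2], [225.1, 162.4], [182.1, 172.6]]
8 [[252.2, 192.9], [271.3, 202.6], [287.5, 187.3], [265.0, 187.2]] [[187.8, 192.2], [225.3, 185.2], [225.4, 162.6], [184.5, 173.0]]
14 [[253.7, 198.5], [272.4, 205.3], [287.7, 189.0], [266.4, 192.7]] [[191.8, 192.3], [227.6, 185.2], [226.1, 162.9], [188.4, 173.4]]
165 BBBBBBBBBBBBBBBBBBBBBB+++++++++++++W+W+++.#..++++++++.................
166 BBBBBBBBBBBBBBBBBBBBBBB++++++++++++++++++.#..++++++++.................
167 BBBBBBBBBBBBBBBBBBBBBBBB+++++++++++++++++.#..+++++++++++..............
168 BBBBBBBBBBBBBBBBBBBBBBBBB++++++++++++++++....++++++++++++.............
169 BBBBBBBBBBBBBBBBBBBBBBBBB++..++++++++++++..#.++++++WW+++++............

[... 2674 characters left out ...]
##...+++++++WRRRRR+++++++
206 ++++++++++++++++++++++++++++++++++++++++++++....++++++++RRRRRR++++++++
207 ++++++++++++++++++++++++++++++++++++++++++++++++++++++++RRRRR+++++++RR
208 +++++++++++++++++++++++++++++++++++++++++++++++++++++++RRRRR+++++WRRRR
209 +++++++++++++++++++++++++++++++++++++++++++++++++++++++RRRRR++WWRRRRRR
210 +++++++++++++++++++++++++++++++++++++++++++++++++++++.+RRRR++RRRRRRRRR
211 ++++++++++++++++++++++++++++++++++++++++++++++++++++....R+++RRRRRRRRR+
212 +++++++++++++++++++++++++++++++++++++++++++++++++++..##....+RRRRRRR+++
213 ++++++++++++++++++++++++++++++++++++++++++++++++++...####...RRRR++++++
214 +++++++++++++++++++++++++++++++++++++++++++++++.....######...+++++++++
```

Everything is as planned: the lip corner is at (252,187.5), and the fit for 2° tilt predicts (251,187.3). Now entry and tipping.

```bash
python3 - <<'E'
from h import *
YR=np.array([-XR[1],XR[0],0])
for a in(75,-75):
  for z in(0,55):print(a,z,proj("side",RIM+a*YR+z*Zv).round(1))
planG([(*G2(18,76,17),8),(*G2(18,62,35),5),(*G2(18,52,50),5)])
E
```

```text
75 0 [240. 203.]
75 55 [239.3 189.7]
-75 0 [273.5 190. ]
-75 55 [273.5 177.2]
 xyz [[0.0096, -0.0, 0.0034], [0.0096, -0.0001, 0.0031], [0.0098, -0.0, 0.0027], [0.0098, -0.0, 0.0023], [0.01, -0.0001, 0.002], [0.0099, 0.0, 0.0016], [0.0101, -0.0, 0.0012], [0.01, -0.0, 0.0008]] 
 rot [[-0.0, -1.9, -0.0], [-0.0, -1.8, -0.0], [-0.0, -1.9, -0.0], [-0.1, -1.8, -0.0], [0.0, -1.9, -0.1], [0.0, -1.9, 0.0], [0.0, -1.8, 0.0], [-0.0, -1.9, 0.0]]
 xyz [[0.0068, -0.0, -0.0019], [0.0066, -0.0, -0.0025], [0.0065, -0.0, -0.0031], [0.0063, -0.0, -0.0037], [0.006, -0.0, -0.0043]] 
 rot [[-0.0, -3.6, 0.0], [-0.0, -3.6, 0.0], [-0.0, -3.6, 0.0], [-0.0, -3.6, 0.0], [-0.0, -3.6, 0.0]]
 xyz [[0.0063, -0.0, -0.0019], [0.0062, -0.0, -0.0023], [0.0061, -0.0, -0.0028], [0.0059, -0.0, -0.0032], [0.0058, -0.0, -0.0037]] 
 rot [[-0.0, -3.0, 0.0], [-0.0, -3.0, 0.0], [-0.0, -3.0, 0.0], [-0.0, -3.0, 0.0], [-0.0, -3.0, 0.0]]
```

Emit:
step_arm(
  xyz=[
    [0.0096,0,0.0034],
    [0.0096,0,0.0031],
    [0.0098,0,0.0027],
    [0.0098,0,0.0023],
    [0.01,0,0.002],
    [0.0099,0,0.0016],
    [0.0101,0,0.0012],
    [0.01,0,0.0008],
    [0,0,0],
  ],
  rot=[
    [0,-1.9,0],
    [0,-1.8,0],
    [0,-1.9,0],
    [0,-1.8,0],
    [0,-1.9,0],
    [0,-1.9,0],
    [0,-1.8,0],
    [0,-1.9,0],
    [0,0,0],
  ],
  gripper=[-1,-1,-1,-1,-1,-1,-1,-1,-1],
)

```text
time: 37.28
ee_pos: [474.2, 173.9, 129.9]
orientation: [-3.14, -0.54, 1.723]
contact_force: [-0.7, 0.3, -3.1]
grip_width: 19.7
grip_force: 30.0
```

```bash
python3 - <<'E'
from h import *
o=get_obs();R=Ro.from_euler("xyz",o["orientation"]);g=o["ee_pos"]-R.apply(TO);print(g,G2(18,76,17)[0],o["contact_force"],o["q"].round(2))
for t in(15,19):
  y=np.radians(98.7);f0=np.array([np.cos(y),np.sin(y),0]);s=np.radians(t);f=f0*np.cos(s)-Zv*np.sin(s);u=f0*np.sin(s)+Zv*np.cos(s);m=np.c_[f,np.cross(u,f),u]
  P=[g+m@(np.array(c)-[-133,0,42]) for c in((55,55,0),(-55,55,0),(-55,55,28))]
  print(t,[proj("side",p).round(1).tolist() for p in P])
amap(snapshot("side"),150,200,225,285)
E
```

```text
[478.08965326 148.9619932  171.89873909] [478.07535806 147.81363283 171.13068024] [-0.65896668  0.27541171 -3.11909505] [-0.17  0.38  1.73  0.54  1.26 -0.55]
15 [[240.2, 178.6], [257.6, 183.4], [256.1, 175.4]]
19 [[241.4, 182.2], [258.4, 185.1], [256.6, 177.0]]
150 WWWWWWWWWWWWWWWWWWWWWWWWWWWWWWWWWWWWWWWWWWWWWWWWWW++++.#####
151 WWWWWWWWWWWWWWWWWWWWWWWWWWWWWWWWWWWWWWWW++++++W++++...######
152 WWWWWWWWWWWWWWWWWWWWWWWWWWWWWWWWWWWWWW++.....+++.....#######
153 WWWWWWWWWWWWWWWWWWWWWWWWWWWWWWWWWWWWW+............##########
154 WWWWWWWWWWWWWWWWWWWWWWWWWWWWWWWWWWWW++...........###########
155 WWWWWWWWWWWWWWWWWWWWWWWWWWWWWWWWWWW++.#.............########
156 WWWWWWWWWWWWWWWWWWWWWWWWWWWWWWWW++++.###.............#######
157 WWWWWWWWWWWWWWWWWWWWWWWWWWWWW+Y++++..###.............#######
158 WWWWWWWWWWWWWWWWWWWWWWWWWW+Y++++++...####...........########
159 +WWWWWWWWWWWWWWWWWWWWWW++Y+++++.....######..........########
160 +++WWWWWWWWWWWWWWWWW+Y++++++....BBBB#######.........########
161 ++++WWWWWWWWWWWWW+YY+++++....BBBBBBB.#######........########
162 ..++Y+WWWWWWWW++Y+++++....BBBBBBBBBB.#######.........#
[... 1711 characters left out ...]
#.BBBBBBBBBBBBB+++++++++++++++++BBBBBB++++++++++++
190 ..BBBBB.#.#.BBBBBBBBBBBB++++++++++++++++++BBBB++++++++++++++
191 ...BBBBB....BBBBBBBBBBBB++++++++++++++++BBB+++++++++++++++++
192 .....BBB....BBBBBBBBBBBB++++++++++++++BBB+++++++++++++++++++
193 ......B.....BBBBBBBBBBBB+++++++++++BBB++++++++++++++++++++++
194 ............BBBBBBBBBBBB++++++++BBBB++++++++++++++++++++++++
195 ............BBBBBBBBBBBB++++++BBB+++++++++++++++++++++++++++
196 +.........#.BBBBBBBBBBBBB++BBBB+++++++++++++++++++++++++++++
197 ++...........BBBBBBBBBBBBBBB++++++++++++++++++++++++++++++++
198 ++++.........BBBBBBBBBBBBB++++++++++++++++++++++++++++++++++
199 +++++....##..BBBBBBBBBB+++++++++++++++++++++++++++++++++++++
```

The lip is over the rim with forces normal. Tipping now.

Emit:
step_arm(
  xyz=[
    [0.0068,0,-0.0019],
    [0.0066,0,-0.0025],
    [0.0065,0,-0.0031],
    [0.0063,0,-0.0037],
    [0.006,0,-0.0043],
    [0.0063,0,-0.0019],
    [0.0062,0,-0.0023],
    [0.0061,0,-0.0028],
    [0.0059,0,-0.0032],
    [0.0058,0,-0.0037],
  ],
  rot=[
    [0,-3.6,0],
    [0,-3.6,0],
    [0,-3.6,0],
    [0,-3.6,0],
    [0,-3.6,0],
    [0,-3,0],
    [0,-3,0],
    [0,-3,0],
    [0,-3,0],
    [0,-3,0],
  ],
  gripper=[-1,-1,-1,-1,-1,-1,-1,-1,-1,-1],
)

```text
time: 38.58
ee_pos: [466.5, 223.9, 173.8]
orientation: [-3.137, 0.036, 1.722]
contact_force: [0.3, -5.3, 1.6]
grip_width: 19.9
grip_force: 30.0
```

Emit:
step_arm(
  xyz=[
    [0,0,0],
    [0,0,0],
    [0,0,0],
    [0,0,0],
  ],
  rot=[
    [0,0,0],
    [0,0,0],
    [0,0,0],
    [0,0,0],
  ],
  gripper=[-1,-1,-1,-1],
)

```text
time: 39.08
ee_pos: [466.7, 223.9, 173.9]
orientation: [-3.139, 0.034, 1.722]
contact_force: [-0.2, -0.3, -2.3]
grip_width: 19.3
grip_force: 30.0
```

```bash
python3 - <<'E'
from h import *
o=get_obs();R=Ro.from_euler("xyz",o["orientation"]);g=o["ee_pos"]-R.apply(TO);print(g,G2(18,52,50)[0],o["contact_force"],o["orientation"])
s=snapshot("side");np.save("s10.npy",s);amap(s,135,196,220,290)
E
```

```text
[466.62583847 225.60619624 222.83281684] [466.17120081 225.74250334 223.01343491] [-0.15057189 -0.32560426 -2.26119224] [-3.13853864  0.03437395  1.72174114]
135 WWWWWWWWW+++++++++++..###########.........YY#####...RRRRRR++++++++++++
136 WWWWWWWWW++++++++++++..##########..++.....Y.##.....oRRRRRRR+++++++++++
137 WWWWWWWWW++++++++++++++.#########.+++++....##.+++++RRRRRRRRR++++++++++
138 WWWWWWWWWW+++++++WWWWWW+..#######.+WWWW+.###.++WW+.RRRRRRRRR++++++++++
139 WWWWWWWWWWWWWWWWWWWWWWWW++..#####+WWWWW+.###.+WWW+..RRRRRRRoWWW+++++++
140 WWWWWWWWWWWWWWWWWWWWWWWWWW++..##.+WWWWW++####.+W++.#RRRRRRoWWWWWW+++++
141 WWWWWWWWWWWWWWWWWWWWWWWWWWWW++...+WWWWWW+.###..++.##.RRRRoWWWWWWWWW+++
142 WWWWWWWWWWWWWWWWWWWWWWWWWWWWWW++++WWWWWW+.#####..####.RRo+WWWWWWWWWW++
143 WWWWWWWWWWWWWWWWWWWWWWWWWWWWWWWWWWWWWWWW+.#############o+WWWWWWWWWWWWW
144 WWWWWWWWWWWWWWWWWWWWWWWWWWWWWWWWWWWWWWWW+.#############.+WWWWWWWWWWWWW
145 WWWWWWWWWWWWWWWWWWWWWWWWWWWWWWWWWWWWWWWW+.#############.+WWWWWWWWWWWWW
146 WWWWWWWWWWWWWWWWWWWWWWWWWWWWWWWWWWWWWWWW+.#############.+WWWWWWWWWWW++
147 WWWWWWWWWWWWWWWWWWWWWWWWWWWWWWWWWWWWWW
[... 2932 characters left out ...]
++BBBBBBB++++++++++.....+
187 ...BBBBBBBBB.##.BBBBWWWWWWWBBBBBBB+++++++++++++BBBBBBB+++++++++++...++
188 ....BBBBBBBB.#...BBBBBBBBBBBBBB++++++++++++++++BBBBBBB++++++++++++++++
189 ......BBBBBB...#.BBBBBBBBBBBBB+++++++++++++++++BBBBBB+++++++++++++++++
190 .......BBBBB.##..BBBBBBBBBBBB++++++++++++++++++BBBB+++++++++++++++++++
191 ........BBBBB.##.BBBBBBBBBBBB++++++++++++++++BBB++++++++++++++++++++++
192 ++........BBB....BBBBBBBBBBBB++++++++++++++BBB++++++++++++++++++++++++
193 +++........B.....BBBBBBBBBBBB+++++++++++BBB+++++++++++++++++++++++++++
194 ++++.............BBBBBBBBBBBB++++++++BBBB+++++++++++++++++++++++++++++
195 +++++............BBBBBBBBBBBB++++++BBB++++++++++++++++++++++++++++++++
```

```bash
python3 - <<'E'
from h import *
for n in("s6","s10"):
    s=np.load(n+".npy");print(n);amap(s,146,184,262,292)
print(np.load("s10.npy")[150:172:3,270:286:3].tolist())
E
```

```text
s6
146 WWWWWWWWWWWWWWWWWWWWWWWWWW++..
147 WWWWWWWWWWWWWWWWWWWWWWW+YYY+..
148 WWWWWWWWWWWWWWWWWWWW+YYYYY+...
149 WWWWWWWWWWWWWWWWWYY+++++.....+
150 WWWWWWWWWWWWW++++++++++.....++
151 WWWWWWWWWW+++++++++++++..##.++
152 WWWWWWW++++++++++++++++..##..o
153 WWWW+++++++++++++++++++..##.oo
154 W+Y++++++++++++++++++oo..##...
155 Y++++++++++++++++oooooo..##..o
156 ++++++++++++oooooooooo...##...
157 .+++++++ooooooooooooo...###...
158 B+++oooooooo..o..oooo...####.o
159 BBB.oooo........oo...o..###...
160 BBB+.o...........oo..o..###..+
161 BBBB+.............ooo....#..++
162 BBBB+.........ooo..++++..#..++
163 BBBB++...oooo..+++++++++.#..++
164 BBBBB++....+++++++++++++.##.++
165 BBBBB+++++++++++++++++++.##.++
166 BBBBBB++++++++++++++++++.##.++
167 BBBBBBB+++++++++++++++++.##.++
168 BBBBBBBB++++++++++++++++.#..++
169 BBBBBBBB+...++++++++++++.##.++
170 BBBBBBBBB....+++++++++++..#.++
171 BBBBBBBBBB...+++++++++++.#..++
172 BBBBBBBBBBB...++++++++++.#..++
173 BBBBBBBBBBB.....++++++++....++
174 BBBBBBBBBBBB.....+++++++...+++
175 BBBBBBBBBBBBB......+++++...+++
176 BBBBBBBBBBBBB+.......++....+++
177 BBBBBBBB
[... 1646 characters left out ...]
103, 90, 73]], [[138, 113, 81], [133, 115, 94], [145, 132, 115], [151, 138, 123], [148, 130, 112], [105, 88, 76]], [[145, 126, 108], [151, 128, 108], [111, 78, 55], [99, 60, 33], [84, 48, 21], [71, 52, 43]], [[143, 151, 142], [157, 166, 156], [89, 70, 57], [82, 44, 17], [83, 47, 23], [69, 51, 43]], [[143, 151, 141], [169, 179, 167], [131, 135, 125], [102, 79, 61], [135, 119, 100], [113, 105, 92]], [[147, 155, 145], [144, 152, 143], [134, 135, 123], [186, 179, 158], [189, 182, 161], [135, 129, 115]], [[76, 78, 73], [86, 88, 83], [167, 162, 144], [179, 171, 152], [182, 177, 156], [133, 127, 113]], [[68, 75, 93], [90, 91, 94], [105, 125, 148], [168, 170, 163], [182, 175, 155], [132, 128, 115]]]
```

The brown patch is background (it's the same in s6). The pan looks empty, and paper-white shows inside the bin. Withdrawing.

```bash
python3 - <<'E'
from h import *
T=tool(98.7,-46)
planG([(*G2(14,80,24),5),(*G2(-45,85,2),6),((495,-145,130),T,9),((495,-145,50),T,5),((495,-145,41.5),T,2)])
E
```

```text
xyz [[-0.0093, -0.0, 0.0059], [-0.0099, -0.0001, 0.0046], [-0.0102, -0.0, 0.0033], [-0.0104, -0.0001, 0.002], [-0.0106, -0.0, 0.0006]] 
 rot [[-0.0, 5.2, -0.0], [-0.1, 5.2, -0.0], [0.0, 5.2, -0.0], [-0.0, 5.2, -0.1], [-0.1, 5.2, 0.0]]
 xyz [[-0.0148, -0.0, 0.0031], [-0.0151, -0.0, 0.0019], [-0.015, -0.0, 0.0007], [-0.0152, -0.0001, -0.0004], [-0.015, 0.0, -0.0016], [-0.015, 0.0, -0.0027]] 
 rot [[0.0, 3.7, 0.0], [0.0, 3.6, 0.0], [0.0, 3.7, 0.0], [0.0, 3.7, 0.0], [0.0, 3.6, 0.0], [0.0, 3.7, 0.0]]
 xyz [[-0.0165, -0.0031, -0.0165], [-0.0165, -0.003, -0.0166], [-0.0165, -0.0031, -0.0165], [-0.0164, -0.003, -0.0165], [-0.0165, -0.0031, -0.0165], [-0.0165, -0.0031, -0.0166], [-0.0165, -0.003, -0.0165], [-0.0165, -0.0031, -0.0165], [-0.0165, -0.003, -0.0166]] 
 rot [[0.0, -0.0, 0.0], [0.0, -0.0, 0.0], [0.0, -0.0, 0.0], [0.0, -0.0, 0.0], [0.0, -0.0, 0.0], [0.0, -0.0, 0.0], [0.0, -0.0, 0.0], [0.0, -0.0, 0.0], [0.0, -0.0, 0.0]]
 xyz [[-0.0115, -0.0, 0.0111], [-0.0115, -0.0, 0.0111], [-0.0115, -0.0001, 0.0112], [-0.0115, 0.0, 0.0111], [-0.0115, -0.0, 0.0111]] 
 rot [[0.0, -0.0, 0.0], [0.0, -0.0, 0.0], [0.0, -0.0, 0.0], [0.0, -0.0, 0.0], [0.0, -0.0, 0.0]]
 xyz [[-0.0031, -0.0, 0.0029], [-0.0031, -0.0, 0.003]] 
 rot [[0.0, -0.0, 0.0], [0.0, -0.0, 0.0]]
```

Emit:
step_arm(
  xyz=[
    [-0.0093,0,0.0059],
    [-0.0099,0,0.0046],
    [-0.0102,0,0.0033],
    [-0.0104,0,0.002],
    [-0.0106,0,0.0006],
    [-0.0148,0,0.0031],
    [-0.0151,0,0.0019],
    [-0.015,0,0.0007],
    [-0.0152,0,-0.0004],
    [-0.015,0,-0.0016],
  ],
  rot=[
    [0,5.2,0],
    [0,5.2,0],
    [0,5.2,0],
    [0,5.2,0],
    [0,5.2,0],
    [0,3.7,0],
    [0,3.6,0],
    [0,3.7,0],
    [0,3.7,0],
    [0,3.6,0],
  ],
  gripper=[-1,-1,-1,-1,-1,-1,-1,-1,-1,-1],
)

```text
time: 40.38
ee_pos: [483.7, 113.9, 107.5]
orientation: [-3.14, -0.74, 1.72]
contact_force: [0.7, 0.7, -2.0]
grip_width: 19.9
grip_force: 30.0
```

Emit:
step_arm(
  xyz=[
    [-0.015,0,-0.0027],
    [-0.0165,-0.0031,-0.0165],
    [-0.0165,-0.0031,-0.0165],
    [-0.0165,-0.0031,-0.0165],
    [-0.0165,-0.0031,-0.0165],
  ],
  rot=[
    [0,3.7,0],
    [0,0,0],
    [0,0,0],
    [0,0,0],
    [0,0,0],
  ],
  gripper=[-1,-1,-1,-1,-1],
)

```text
time: 41.0
ee_pos: [487.3, 6.6, 98.0]
orientation: [-3.139, -0.802, 1.72]
contact_force: [0.2, -0.1, -1.7]
grip_width: 19.4
grip_force: 30.0
```

```bash
python3 - <<'E'
from h import *
o=get_obs();R=Ro.from_euler("xyz",o["orientation"]);g=o["ee_pos"]-R.apply(TO);print(g,o["orientation"],o["contact_force"],o["grip_width"])
s=snapshot("side");np.save("s11.npy",s);amap(s,160,226,222,312)
E
```

```text
[492.67942324 -28.22745779 132.07566979] [-3.13890654 -0.80211353  1.72003587] [ 0.18402775 -0.13679326 -1.73416905] 19.421364156214135
160 ..++++WWWWWWWWWWWWWWWWW+Y+Y++++....BBBBBBBB+.oo............oooo.###..+++++++WWWWWW+++++...
161 ...++++WWWWWWWWWWWWW+Y++++++....BBBBBBBBBBBB+.o..........oooo....#..++++WWWWWWWWWW+W++++..
162 B....++++WWWWWWWW+Y+++++.....BBBBBBBBBBBBBBB+........oooo..++++..#..++WWWWWWWWWWWW++++++++
163 BB....++++WWWW++Y++++.....BBBBBBBBBBBBBBBBBB++...oooo..+++++++++.#..++WWWWWWW+++++++++++++
164 BBBB....++YYY+++++.....BBBBBBBBBBBBBBBBBBBBBB++....+++++++++++++.##.+++++++WW+++++++++++++
165 BBBBB....+++++......BBBBBBBBBBBBBBBBBBBBBBBBB+++++++++++++++++++.##.+++++++WW++++W+WW+++++
166 BBBBBBB.........BBBBBBBBBBBBBBBBBBBBBBBBBBBBBB++++++++++++++++++....+++++++WW++++WWWWW++++
167 BBBBBBBB......BBBBBBBBBBBBBBBBBBBBBBBBBBBBBBBBB+++++++++++++++++.#..++++++++W++++WWWWWW+W+
168 BBBBBBBBB.#.#.BBBBBBBBBBBBBBBBBBBBBBBBBBBBBBBBBB++++++++++++++++....++++++++++++++WWWWWWWW
169 BBBBBBBBB.##..BBBBBBBBBBBBBBBBBBBBBBBBBBBBBBBBBB++.+++++++++++++..#.++++++++W+++++WWWWWWW+
170 BBBBBBBBBB
[... 4605 characters left out ...]
+++++++++++++..######..++++++..####
219 ++++++++++++++++++++++++++++++++WWWWWWWWWWWWWWWWWWWWWW++++++++++++++..####...++++++++.####
220 +++++++++++++++++++++++++++++++WWWWWWWWWWWWWWWWWWWWWWW++++++++++++++.......++++++++++..#..
221 +++++++++++++++++++++++++++++++++WW+WWWWWWWWWWWWWWWWW+++++++++++++++++...+++++++++++++...+
222 ++++++++++++++++++++++++++++++++++++++++++++++++WWWW++++++++++++++++++++++++++++++++++++++
223 ++++++++++++++++++++++++++++++++++++++++++++++++++++++++++++++++++++++++++++++++++++++++++
224 ++++++++++++++++++++++++++++++++++++++++++++++++++++++++++++++++++++++++++++++++++++++++++
225 ++++++++++++++++++++++++++++++++++++++++++++++++++++++++++++++++++++++++++++++++++++++++++
```

The pan is empty. I need to check the two white patches near the bin's left front corner.

```bash
python3 - <<'E'
from h import *
YR=np.array([-XR[1],XR[0],0])
def B(x,y,z):return proj("side",RIM+(x+75)*XR+y*YR+z*Zv).round(1).tolist()
print("front rim",B(-75,75,55),B(-75,-75,55),"inner",B(-71,71,55));print("back top",B(75,75,110),B(75,-75,110))
print("floor",B(-71,71,4),B(-71,-71,4),B(71,71,4),B(71,-71,4))
for x in(-60,-40,-20,0,20,40):print(x,[(y,B(x,y,15)) for y in(50,20,-20)])
print("board edge",[proj("side",RIM-20*XR+y*YR+160*Zv).round(1).tolist() for y in(110,-130)])
s=np.load("s11.npy")
for r in range(170,194):print(r,' '.join('%02x%02x%02x'%tuple(s[r,c]) for c in range(232,256)))
E
```

```text
front rim [239.3, 189.7] [273.5, 177.2] inner [239.6, 188.9]
back top [216.1, 160.2] [249.9, 149.7]
floor [240.3, 201.2] [272.0, 189.0] [219.8, 185.4] [250.5, 174.7]
-60 [(50, [243.4, 195.5]), (20, [250.2, 192.9]), (-20, [259.2, 189.5])]
-40 [(50, [240.3, 193.2]), (20, [247.1, 190.6]), (-20, [256.1, 187.3])]
-20 [(50, [237.3, 190.9]), (20, [244.1, 188.4]), (-20, [253.0, 185.2])]
0 [(50, [234.4, 188.8]), (20, [241.1, 186.3]), (-20, [250.0, 183.1])]
20 [(50, [231.5, 186.6]), (20, [238.2, 184.2]), (-20, [247.0, 181.0])]
40 [(50, [228.6, 184.5]), (20, [235.3, 182.1]), (-20, [244.1, 179.0])]
board edge [[232.1, 167.8], [289.0, 149.0]]
170 363842 393936 39383b 31384b 223560 19386e 163870 153771 163972 16376f 173871 1d3a73 193872 153770 163771 1a3a71 163871 163870 173770 17386f 18376d 18376e 17346b 17366c
171 363945 383735 3a3b3b 313649 263860 1d3a6f 163770 14366f 1a3972 15386f 123771 123670 173972 163871 1a3a73 163770 183871 193971 173770 19396e 17376d 17366c 16356c 17396d
172 363b47 3a3937 373637 323846 26375f 1a386c 183871 1c3971 1a3973 183871 163871 163971 183871 173972 193972 133770 19
[... 2965 characters left out ...]
79595 9e9995
190 2c334c 37373c 3b3936 3c3a39 353744 2a385b 1c396e 173e7d 193f81 183d7c 173c76 183973 163770 173970 183870 1c3871 3a4d7a 66718b 888b97 989599 9d9996 9e9891 9e968d 9f978c
191 2e3553 36373d 3d3a38 3c3a38 383a45 2a3659 1e3669 17376d 16376f 17386e 16376e 15386f 193971 163770 183a72 1d3a72 42507a 6f7386 918f90 9c958f 9f978c 9d9489 9d958a 9e9589
192 2f3753 393a41 3c3936 3b3a37 393b44 293659 1c3668 17356b 19386f 15366e 1a3972 183972 1b3b73 1b3a73 143871 1d3b71 435278 707382 8f8b89 9d958a 9f9589 9e9589 9c9589 9d958a
193 374055 3a3c41 3d3b39 3d3b3b 393a45 2c385a 1f3869 19366d 1a3871 15356e 163870 193972 173871 163670 1b3b74 1c3970 3d4c75 6b6f7f 8d8987 999388 9c958a 989087 958e87 8e8986
```

The whites lie above the front rim line, inside the bin, and the pan is empty. Now I'll set the pan down.

Emit:
step_arm(
  xyz=[
    [-0.0165,-0.0031,-0.0165],
    [-0.0165,-0.0031,-0.0165],
    [-0.0165,-0.0031,-0.0165],
    [-0.0165,-0.0031,-0.0165],
    [-0.0165,-0.0031,-0.0165],
    [-0.0115,0,0.0111],
    [-0.0115,0,0.0111],
    [-0.0115,0,0.0111],
    [-0.0115,0,0.0111],
    [0,0,0],
  ],
  rot=[
    [0,0,0],
    [0,0,0],
    [0,0,0],
    [0,0,0],
    [0,0,0],
    [0,0,0],
    [0,0,0],
    [0,0,0],
    [0,0,0],
    [0,0,0],
  ],
  gripper=[-1,-1,-1,-1,-1,-1,-1,-1,-1,-1],
)

```text
time: 42.3
ee_pos: [488.7, -109.3, 31.0]
orientation: [-3.136, -0.805, 1.718]
contact_force: [0.7, -0.9, -1.3]
grip_width: 19.8
grip_force: 30.0
```

```bash
python3 - <<'E'
from h import *
o=get_obs();R=Ro.from_euler("xyz",o["orientation"]);g=o["ee_pos"]-R.apply(TO);print(g,o["contact_force"])
e=g.copy();e[2]=42.5
planG([(e,R,4)])
E
```

```text
[ 494.18532998 -144.18073056   64.97607103] [ 0.67301593 -0.93726588 -1.28688109]
 xyz [[-0.004, 0.0, 0.0039], [-0.0041, 0.0, 0.0039], [-0.004, 0.0001, 0.0039], [-0.0041, -0.0, 0.0039]] 
 rot [[-0.0, 0.0, 0.0], [0.0, 0.0, 0.0], [-0.0, 0.0, 0.0], [0.0, 0.0, 0.0]]
```

Emit:
step_arm(
  xyz=[
    [-0.004,0,0.0039],
    [-0.004,0,0.0039],
    [-0.004,0,0.0039],
    [-0.004,0,0.0039],
    [0,0,0],
    [0,0,0],
    [0,0,0],
    [0,0,0],
    [0,0,0],
    [0,0,0],
  ],
  rot=[
    [0,0,0],
    [0,0,0],
    [0,0,0],
    [0,0,0],
    [0,0,0],
    [0,0,0],
    [0,0,0],
    [0,0,0],
    [0,0,0],
    [0,0,0],
  ],
  gripper=[-1,-1,-1,-1,-1,1,1,1,1,1],
)

```text
time: 43.55
ee_pos: [489.1, -109.8, 9.8]
orientation: [-3.138, -0.803, 1.72]
contact_force: [-0.8, -0.2, 0.3]
grip_width: 67.3
grip_force: 0.0
```

Emit:
step_arm(
  xyz=[
    [0.006,0,-0.006],
    [0.01,0,-0.01],
    [0.015,0,-0.015],
    [0.015,0,-0.015],
    [-0.02,-0.01,-0.02],
    [-0.03,-0.02,-0.03],
    [-0.03,-0.03,-0.03],
    [-0.03,-0.03,-0.03],
    [-0.03,-0.02,-0.03],
    [0,0,0],
  ],
  rot=[
    [0,0,0],
    [0,0,0],
    [0,0,0],
    [0,0,0],
    [0,0,0],
    [0,0,0],
    [0,0,0],
    [0,0,0],
    [0,0,0],
    [0,0,0],
  ],
  gripper=[1,1,1,1,1,1,1,1,1,1],
)

```text
time: 44.8
ee_pos: [409.6, -325.9, 72.4]
orientation: [-3.138, -0.801, 1.716]
contact_force: [-0.3, 0.9, 0.5]
grip_width: 87.8
grip_force: 0.0
```

```bash
python3 - <<'E'
from h import *
t=snapshot("top");s=snapshot("side");amap(t,148,206,200,330);print();amap(s,172,250,232,345)
print(get_obs()["ee_pos"],get_obs()["time"])
y=np.radians(98.7);f=np.array([np.cos(y),np.sin(y),0]);L=np.array([-f[1],f[0],0]);O=np.array([494.5,-144.5,0])+133*f
for c in((55,55,0),(-55,55,0),(-55,55,28),(-200,0,42)):print(c,[proj(n,O+c[0]*f+c[1]*L+[0,0,c[2]]).round(1) for n in("top","side")])
E
```

```text
148 ......+..++++++++++++++RRRRR+++++RRR.++++++++++++++++.........+.......+..........+...++.....++++++++++++++..++...........+..++++++
149 .......................+RRRRR..........++++++++..++.+++++++++.+++++++++++++++++++++...++++++++................................++.+
150 ........................+RRRR....###..............................++.+++++++++.++++++++.....+++.+.................................
151 .+.+++++++++++++++++++++++RR.....###.....+................++.......+..+...+++++++........##..+++++++.+++++++++++++++....+.........
152 .........+++.+++++++++++++..#....##...++++++++++++.+.++..++++++++...+++++++........##.....+..+.+...++++..++++++++++++++.++++++++++
153 +++++++++++.+...+...++++++..#######..++++......................++++++.........#......+++++++.+...............................+..++
154 +++++++++++++++++++++++++++..#######.+++++++++.....+++++++++++++.......##.....++++++++++++++.+++++++++++++++++++++.+++++........++
155 .+.+.++.+++.+..+.+++.........#######..++++++++++++++++++++++......#.....++++++++++++++++++++.+++++++++++++++++++++++++++++++++++++
156 ................
[... 15524 characters left out ...]
++++.........+++++++++++............RRRRRRRR.####...++++
247 +++++++++++++++++++++++++++++++++++++++++++++++++..+++++++++++.........++++++++................RRRRR.######....++
248 +++++++++++++++++++++++++++++++++++++++++++++++++.++++++++++++++........+++++.............+++...RRR.#########....
249 ++++++++++++++++++++++++++++++++.++++++++++++++++++++++++++++++++.........+.............+++++++...R###########...
[ 410.66312468 -323.0920683    72.33108608] 44.9
(55, 55, 0) [array([260.8, 192. ]), array([282.3, 238.1])]
(-55, 55, 0) [array([297.5, 185.9]), array([305.3, 256.1])]
(-55, 55, 28) [array([298. , 184.9]), array([305.7, 248.7])]
(-200, 0, 42) [array([344.8, 157.3]), array([356.1, 263.6])]
```

Emit:
step_arm(
  xyz=[
    [0.015,0,-0.015],
    [0.015,0,-0.015],
    [0.015,0,-0.015],
    [0,0,0],
    [0,0,0],
    [0,0,0],
  ],
  rot=[
    [0,0,0],
    [0,0,0],
    [0,0,0],
    [0,0,0],
    [0,0,0],
    [0,0,0],
  ],
  gripper=[1,1,1,1,1,1],
)

```text
time: 45.65
ee_pos: [410.8, -324.0, 134.7]
orientation: [-3.137, -0.804, 1.719]
contact_force: [-0.2, 0.5, 0.2]
grip_width: 87.9
grip_force: 0.0
```

```bash
python3 - <<'E'
from h import *
o=get_obs();print(o["contact_force"],o["ee_pos"],o["time"])
# side-view measure/marker vs earlier frame s4 (arm elsewhere) 
S=snapshot("side")
for nm,s in(("s4",np.load("s4.npy")),("now",S)):
    h=cv2.cvtColor(s,cv2.COLOR_RGB2HSV)
    for c,lo,hi in(("yel",(18,130,130),(30,255,255)),("blue",(105,140,60),(125,255,255))):
        k,l,st,ce=cv2.connectedComponentsWithStats(cv2.inRange(h,lo,hi));print(nm,c,[(ce[i].round(0).tolist(),int(st[i,4])) for i in range(1,k) if st[i,4]>25])
print(close_job())
E
```

```text
[-0.17190278  0.52598949  0.16741321] [ 410.76208794 -324.01299049  134.72478225] 45.65
s4 yel [([231.0, 115.0], 58), ([351.0, 211.0], 55), ([344.0, 323.0], 537)]
s4 blue [([252.0, 178.0], 991), ([287.0, 346.0], 94), ([375.0, 349.0], 83), ([319.0, 356.0], 30)]
now yel [([230.0, 114.0], 36), ([345.0, 323.0], 515)]
now blue [([256.0, 180.0], 631), ([287.0, 345.0], 96), ([375.0, 349.0], 83), ([319.0, 356.0], 35)]
the job is handed in; nothing more can be done
None
```

The job is handed in at 45.65 s, but I don't know the verdict: the last images show the pan empty and flat on the open table and the tape measure and marker unmoved, while in the bin I could make out only the paper and take the offcuts to be there because the pan came back empty; on the first carry the pan sagged in the grip, hit the nippers and slipped free before a second grasp held.

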